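# Weigh the tin that stands behind the spices

## Robot

A 7-joint arm with a two-finger parallel gripper is mounted at the origin on a cart in front of the work surface, level with it; the furniture and walls round the work are solid. World frame = base frame: x ahead of the robot, y to its left, z up, the work surface at z = 0. Lengths are in m, angles in degrees, forces in N, time in s.
With the tool pointing down it reaches from about 0.425 to 0.875 m from the base axis. Payload 4.7 kg.
Tool frame: the origin (TCP) lies midway between the tips of the shut fingers; the grasp point (between the pads) lies 19 mm behind it; z points along the fingers, y is the line along which they close (so a half turn about z gives the same grasp; the last joint's range is limited). The gripper opens to 87 mm and grips with 3 to 60 N. Pads are 19 mm wide; open, the fingers measure 117 mm over their backs; the gripper's body (75 mm by 190 mm) begins 51 mm behind the grasp point.
Start: joints at [-75.396, 18.392, -4.016, 83.108, 1.295, 78.541, -3.26], TCP at [0.155, 0.631, 0.185] pointing down, gripper open.
Joint ranges: [-163.93, 163.93], [-17.29, 119.83], [-79.2, 71.16], [3.27, 140.29], [-89.18, 269.18], [5.43, 117.66], [-154.24, 154.24]. Speed limits (degrees/s): [147.25, 147.25, 180, 180, 180, 180, 180].

## Interface

Orientations are given as [roll, pitch, yaw] about the fixed x, y, z axes, in that order (R = Rz(yaw) Ry(pitch) Rx(roll)).
In Python, from cell import env, viewer, boxes_of, masks_of gives the robot as it stands. The module is installed in compiled form; this text tells all that it offers.
- The arm moves only by the tool apply_moves, never from a script. Its argument "moves" is a list of rows, each a list of 7 numbers: the shift along the tool's x, y, z scaled (see below), then the turn, a rotation vector about the tool's x, y, z scaled (see below), then the opening, from 0 (shut) to 1 (fully open). A call has 1 to 20 rows; each row is the pose to reach, as a shift and turn from the pose commanded when the call began, along the tool's axes at that moment; what a row does not reach only later rows make up. The controller multiplies each number of a shift by 0.2 m and each number of a turn by 1.5 rad. A row lasts 1/10 s, in which the tool goes at most 50 mm and 8.59 degrees, less where a joint would pass 70% of its speed; a pose out of reach is approached as far as the arm can. A call with a number of a shift or a turn outside -1 to 1 is refused whole. A call with a gripper value outside its range is refused whole. The fingers move at their own pace and stop on an object; "grip_force" is the grip in N (left out, the last holds). Time passes only in rows, so rows that repeat a pose let the fingers close. It gives the time, the measured TCP pose, the force, the opening and the grip force at its end, in the units of the state.
- env.get_obs(): the state, without advancing time (a new reading comes with each control period).
- viewer.read_camera(name): name is "side" or "top"; returns the picture (384x512x3 uint8, red, green, blue); there is no depth.
- viewer.get_calibration(name): a dict with "fov_y" (degrees; the focal length in pixels is half the picture's height over the tangent of half this angle, whatever the lens; pixels are square), "cx", "cy" (the principal point, pixels), "k1" (the pictures are not rectified: a ray, as slopes to the right and down, at radius r is drawn at 1 + k1 r^2 times it, then the intrinsics apply), "position" and "orientation" of the camera in the world. Camera axes: x right, y up, looking along -z (the intrinsics and any distortion apply to the point x, -y, -z); pixel columns grow to the right and rows downward; lengths in m; the calibration is good to about 2 mm. A picture is of the moment at which its call begins. get_calibration takes no time and is no camera call.
- env.sign_off(): hands the job in; it is judged then, once.
Trained networks look in the newest picture that a camera, given by its name, has taken for a name from the list of things; names that differ only in an ending like _2 or _b are one class to them, and where a whole thing is asked for, a point or a joint stands for the part that bears it (a point fixed in the world has none). Each returns a list of dicts, best first, with "conf" (0 to 1); they miss things now and then, are a little off and sometimes report something else, mostly with a low value. They report only what shows in the picture. A call takes as long as a camera call. They do not tell look-alikes from the thing itself.
- boxes_of(camera, target): "location" ([column, row] in pixels, amid what is visible of it).
- masks_of(camera, target): "pixels" (384x512 bool, what is visible of it) and "location" ([column, row] in pixels, amid what is visible of it).
The state is a dict: "time_s": time; "qpos": joint angles; "joint_velocities": joint speeds; "effort": joint torques, N m; "tool_pos": TCP position; "tool_rot": TCP orientation; "force": force on the tool from outside, world axes, zero at the start; "wrist_torque": the same for the moment, N m; "grip_width": finger opening in m; "grasp_force": force on a finger pad.
Only numpy, scipy, OpenCV 4.12 (cv2) and the standard library are available. Lean on these libraries where they do the work, as an engineer would, in place of code of your own. Each camera call takes 0.05 s, during which the arm holds its last target. There are 200 camera calls.

## Task

Weigh the small food tin that stands at the back of the wooden spice stand, behind the two spice jars and the shaker. First move all three of them out of the way, upright, onto the cork mat; then set the tin upright in the middle of the scale's round plate and leave it there; then put the jars and the shaker back, each upright on the very spot of the stand where it stood at the start. Do not move the small glass dish.

Things in the scene. Friction and masses are not known exactly. Their poses are not given: they have to be found in the camera images.
- tin: small closed round food tin, white, blue and red with a bare metal lid, 57 mm diameter, 72 mm high, 0.18 kg, loose; origin at the centre of its underside, z up. Starts upright at the back of the stand, close before the backrest, with the other three only about 5 mm (left, right) and 9 mm (front) from it
- green_jar: closed glass spice jar with a GREEN cap (white disc on its top), round, 45 mm diameter (cap and body alike), 106 mm high, about 0.11 kg, loose; origin at the centre of its underside, z up; yaw means nothing. Starts on one of the stand's three jar places, drawn at random (the two jars far back by the wall are fixed decor)
- brown_jar: closed glass spice jar with a dark BROWN cap (green disc on its top) and green label, round, 44 mm diameter, 105 mm high, about 0.11 kg, loose; origin at the centre of its underside, z up; yaw means nothing. Starts on one of the three jar places of the stand
- shaker: white shaker with a light grey domed top, round, 44 mm diameter up to 66 mm, above that 34 mm, 90 mm high in all, about 0.10 kg, loose; origin at the centre of its underside, z up; yaw means nothing. Starts on one of the three jar places of the stand
- stand: fixed light-wood spice stand: base 152 (its x, away from the robot) by 190 mm, top 12 mm above the origin (centre of its underside). Dark flush inlays mark the places: left (x 22, y 56 mm), right (22, -56), front (-30, 0) for jars and shaker (each starts within 3 mm), back (30, 0) for the tin. Behind the tin a backrest: x 64 to 74, y -30 to 30, 72 mm high from the worktop
- mat: fixed cork mat, 250 mm (its x) by 110 mm (its y), 6 mm thick; origin at the centre of its underside (its top is 6 mm higher). Lies left or right of the stand, turned up to 0.2 rad
- scale: fixed flat white kitchen scale, 170 mm (its x) by 130 mm (its y), its housing top 16 mm above the worktop, round steel plate of 110 mm diameter; origin at the centre of its underside. Lies on the other side of the stand from the mat, turned up to 0.2 rad. It does not move when loaded
- plate (a point): centre of the scale's round plate, on its top face, 22 mm above the worktop and 20 mm along the scale's x from its origin
- dish: bystander: small clear fluted glass dish, 69 mm diameter, 38 mm high, loose, near the front edge of the worktop; origin at the centre of its underside
Mind the look-alikes: they are no part of the job. What is shaped like the shaker but orange or yellow is not meant.

How it is judged (in metres and radians):
On the way, in this order (a step that is already met when the one before it is completed fails the run):
1. both jars and the shaker stand upright on the cork mat while the tin is still in its place on the stand (x of green_jar in the frame of mat between -0.125 and 0.125 m and y of green_jar in the frame of mat between -0.055 and 0.055 m and height (world z) of each of green_jar, brown_jar, shaker below 0.012 m and angle between each of green_jar, brown_jar, shaker's own z axis and vertical below 0.12 rad and linear speed of each of green_jar, brown_jar, shaker below 0.05 m/s and x of brown_jar in the frame of mat between -0.125 and 0.125 m and y of brown_jar in the frame of mat between -0.055 and 0.055 m and x of shaker in the frame of mat between -0.125 and 0.125 m and y of shaker in the frame of mat between -0.055 and 0.055 m and distance of tin from where it was at the start of the episode below 0.02 m), for 0.2 s.
2. the tin stands on the middle of the scale's plate while the jars and the shaker are still on the mat (x of green_jar in the frame of mat between -0.125 and 0.125 m and y of green_jar in the frame of mat between -0.055 and 0.055 m and height (world z) of each of green_jar, brown_jar, shaker below 0.012 m and angle between each of green_jar, brown_jar, shaker's own z axis and vertical below 0.12 rad and linear speed of each of green_jar, brown_jar, shaker below 0.05 m/s and x of brown_jar in the frame of mat between -0.125 and 0.125 m and y of brown_jar in the frame of mat between -0.055 and 0.055 m and x of shaker in the frame of mat between -0.125 and 0.125 m and y of shaker in the frame of mat between -0.055 and 0.055 m and distance between tin and plate below 0.016 m and angle between tin's own z axis and vertical below 0.1 rad and linear speed of tin below 0.03 m/s), for 0.2 s.
At the end, for the whole second after the job is handed in: the tin stands upright on the scale with its centre within 15 mm of the plate's centre; both jars and the shaker stand upright on the stand, each within 15 mm of where it itself stood at the start; all are at rest and released (distance between tin and plate below 0.016 m and angle between each of tin, green_jar, brown_jar, shaker's own z axis and vertical below 0.1 rad and linear speed of each of tin, green_jar, brown_jar, shaker below 0.03 m/s and distance of each of green_jar, brown_jar, shaker from where it was at the start of the episode below 0.015 m); the robot touches nothing.
It fails at once if the glass dish is moved by more than 20 mm (distance of dish from where it was at the start of the episode above 0.02 m).
It fails at once if the tin, a jar or the shaker is tipped over (more than 45 degrees) (angle between any of green_jar, brown_jar, shaker, tin's own z axis and vertical above 0.79 rad).
It also fails if it takes over 138 s, if anything falls off the work surface, if the arm or the gripper's body presses on something with over 40 N, if the wrist force passes 120 N, or if a joint passes its speed limit or range.

## Working session

There is one attempt and no reset: what is moved stays moved. The work goes in short steps, Python scripts to look and compute and a tool call to move; the robot and the scene stay as the last step left them, time stands still between calls to the robot, and variables do not carry over. Pictures are saved under pics/ and viewed, at most 14 in all, crops included, and the job is handed in when it is done.

Besides the shell and the picture viewer there is one more tool, called as a command line: name --pt "numbers of a row" for each row, then --argument value for the rest. apply_moves: Moves the arm, as the interface text tells. Shifts and turns lie within -1 to 1; 1 stands for 0.2 m of shift or 1.5 rad of turn. Its arguments: {"type":"object","properties":{"moves":{"type":"array","items":{"type":"array","items":{"type":"number","minimum":-1,"maximum":1}}},"grip_force":{"type":"number"}},"required":["moves"]}

```bash
mkdir -p pics; cat > h.py <<'E'
import numpy as np, cv2
from cell import env, viewer, boxes_of, masks_of
from scipy.spatial.transform import Rotation as R
def cal(n):
    c=viewer.get_calibration(n); f=192/np.tan(np.radians(c['fov_y'])/2)
    o=np.array(c['orientation'],float)
    M=R.from_euler('xyz',o,degrees=True).as_matrix() if o.shape==(3,) else (R.from_quat(o).as_matrix() if o.shape==(4,) else o)
    return c,f,M,np.array(c['position'])
def ray(n,px):
    c,f,M,p=cal(n); d=np.array([(px[0]-c['cx'])/f,(px[1]-c['cy'])/f]); u=d.copy()
    for _ in range(30): u=d/(1+c['k1']*(u@u))
    return p,M@np.array([u[0],-u[1],-1])
def at_z(n,px,z):
    p,d=ray(n,px); return p+d*(z-p[2])/d[2]
def proj(n,X):
    c,f,M,p=cal(n); v=M.T@(np.array(X)-p); u=np.array([v[0],-v[1]])/-v[2]; u=u*(1+c['k1']*(u@u))
    return u*f+[c['cx'],c['cy']]
def snap(n,name=None):
    im=viewer.read_camera(n)
    if name: cv2.imwrite(f'pics/{name}.png',im[:,:,::-1])
    return im
E
python3 - <<'E'
from h import *
for n in('top','side'):
    snap(n,n+'0'); print(n,viewer.get_calibration(n))
    for t in('tin','green_jar','brown_jar','shaker','stand','mat','scale','dish'):
        print(t,[(np.round(d['location']).tolist(),round(d['conf'],2)) for d in boxes_of(n,t)][:4])
print(env.get_obs())
E
```

```text
top {'fov_y': 56.33932981268593, 'cx': 253.92791597041685, 'cy': 191.4714299814499, 'k1': -0.07146758957160004, 'position': array([0.46984224, 0.11302835, 0.91735971]), 'orientation': array([  3.72893728,   0.89606047, -89.61312292])}
tin [([255.0, 145.0], 0.69)]
green_jar [([259.0, 168.0], 0.56), ([254.0, 143.0], 0.21)]
brown_jar [([231.0, 153.0], 0.58), ([254.0, 143.0], 0.48)]
shaker [([357.0, 144.0], 0.75), ([290.0, 218.0], 0.75), ([328.0, 120.0], 0.52), ([277.0, 144.0], 0.51)]
stand [([271.0, 170.0], 0.95)]
mat [([150.0, 203.0], 0.8)]
scale [([354.0, 203.0], 0.58)]
dish [([256.0, 244.0], 0.94)]
side {'fov_y': 51.71001069440607, 'cx': 254.3434421368533, 'cy': 184.26826125271526, 'k1': -0.07874458381316604, 'position': array([0.54126384, 0.84154075, 0.6229796 ]), 'orientation': array([  50.42933146,   -0.22679139, -179.54206679])}
tin [([203.0, 174.0], 0.73)]
green_jar [([235.0, 169.0], 0.71)]
brown_jar [([213.0, 186.0], 0.73), ([214.0, 153.0], 0.55)]
shaker [([287.0, 158.0], 0.95), ([196.0, 138.0], 0.91), ([219.0, 128.0], 0.81), ([213.0, 153.0], 0.7)]
stand [([236.0, 203.0], 0.76)]
mat [([277.0, 290.0], 0.87)]
scale [([269.0, 135.0], 0.93), ([236.0, 170.0], 0.74), ([210.0, 153.0], 0.65)]
dish [([318.0, 184.0], 0.85)]
{'time_s': 0.9, 'qpos': array([-75.39553205,  18.39067448,  -4.01453658,  83.10662091,
         1.29412263,  78.53984285,  -3.25744571]), 'joint_velocities': array([-0.01887939, -0.02294539,  0.04398607, -0.06923489,  0.0617662 ,
        0.09331848,  0.08016474]), 'effort': array([ 6.72351362e-04, -4.91103351e+01, -4.03046189e-01, -3.12765992e+01,
       -6.39764266e-02,  3.35366232e-02, -3.98935668e-06]), 'tool_pos': array([0.15505962, 0.63127632, 0.18510864]), 'tool_rot': array([1.79992065e+02, 2.27393126e-03, 1.66205204e+02]), 'force': array([ 0.45212766,  0.92415375, -0.44633367]), 'wrist_torque': array([-0.04917483, -0.01000093,  0.01538612]), 'grasp_force': 0.0, 'grip_width': 0.086966686976253}
```

View pics/top0.png

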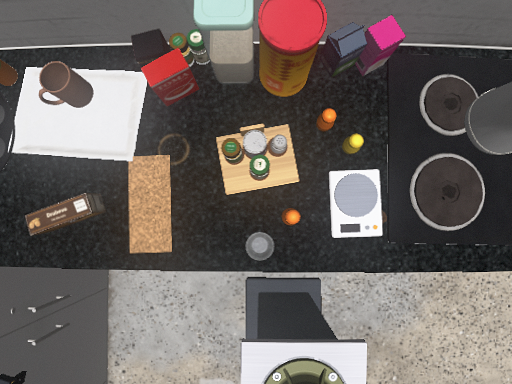

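View pics/side0.png

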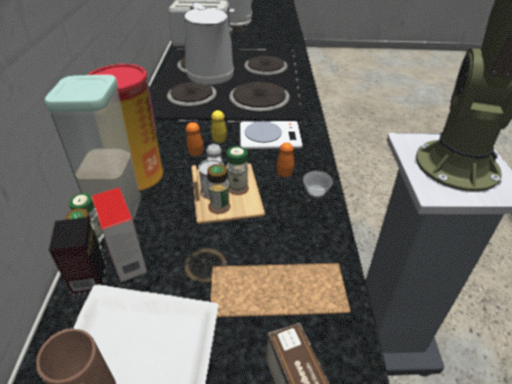

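The top view shows the brown jar on the left place (231,150), the green jar in front (260,166), the shaker on the right (278,144), and the tin behind at (255,142). These could be confused with the targets:
- Orange shakers at (328,118) and (291,217), and a yellow one at (354,144).
- Decor jars at (180,42) and (197,42).

The mat is on the left and the scale on the right. Next I'll check a close crop and measure.

```bash
python3 - <<'E'
from h import *
im=snap('top'); 
crop=im[115:205,205:310]; cv2.imwrite('pics/crop1.png',cv2.resize(crop,None,fx=6,fy=6,interpolation=cv2.INTER_CUBIC)[:,:,::-1])
M={t:masks_of('top',t) for t in('tin','green_jar','brown_jar','shaker','stand','mat','scale','dish')}
for t,h in(('tin',.084),('green_jar',.118),('brown_jar',.117),('shaker',.102),('mat',.006),('scale',.016),('dish',.02),('stand',.012)):
    for d in M[t][:4]:
        m=d['pixels'].astype(np.uint8); ys,xs=np.nonzero(m)
        r=cv2.minAreaRect(np.c_[xs,ys].astype(np.float32)); b=cv2.boxPoints(r)
        print(t,round(d['conf'],2),m.sum(),'bbox',xs.min(),xs.max(),ys.min(),ys.max(),'rect@h',[np.round(at_z('top',q,h)[:2],3).tolist() for q in b] if t in('mat','scale','stand','dish') else '')
E
```

```text
tin 0.87 524 bbox 242 266 130 157 rect@h 
green_jar 0.91 394 bbox 249 268 155 178 rect@h 
brown_jar 0.59 389 bbox 221 241 138 161 rect@h 
shaker 0.81 222 bbox 270 285 135 152 rect@h 
shaker 0.78 339 bbox 342 363 133 153 rect@h 
shaker 0.75 309 bbox 317 335 109 130 rect@h 
shaker 0.61 222 bbox 281 299 208 224 rect@h 
mat 0.59 3962 bbox 129 171 155 252 rect@h [[0.622, 0.454], [0.622, 0.343], [0.374, 0.338], [0.372, 0.447]]
scale 0.73 3520 bbox 328 382 169 237 rect@h [[0.583, -0.056], [0.591, -0.189], [0.416, -0.196], [0.409, -0.064]]
dish 0.88 576 bbox 245 272 233 259 rect@h [[0.424, 0.149], [0.425, 0.082], [0.36, 0.081], [0.36, 0.149]]
stand 0.62 3031 bbox 216 298 124 194 rect@h [[0.684, 0.232], [0.717, 0.041], [0.553, 0.014], [0.52, 0.203]]
```

View pics/crop1.png

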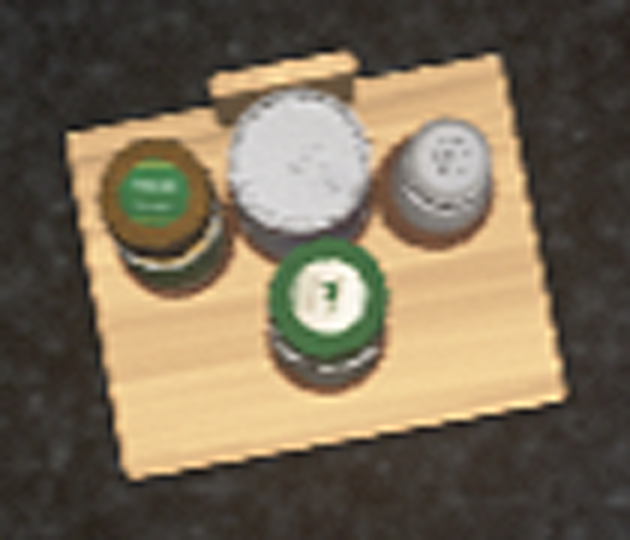

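The crop matches the description. The brown cap with a green disc is on the left place, the green cap with a white disc is in front, the grey-domed shaker is on the right, and the metal lid of the tin is behind at (300,162 in the crop). Now I'll fit the stand.

```bash
python3 - <<'E'
from h import *
from scipy.optimize import least_squares
cp=lambda u,v:((u+.5)/6-.5+205,(v+.5)/6-.5+115)
W=lambda u,v,z:at_z('top',cp(u,v),z)[:2]
C=np.array([W(68,132,.012),W(500,55,.012),W(568,400,.012),W(128,480,.012)])
L=np.array([[.076,.095],[.076,-.095],[-.076,-.095],[-.076,.095]])
T={'brown':W(158,196,.117),'green':W(328,298,.118),'tin':W(300,162,.084),'shaker':W(448,155,.101)}
P=np.array([[.022,.056],[-.03,0],[.03,0],[.022,-.056]])
def rot(a):return np.array([[np.cos(a),-np.sin(a)],[np.sin(a),np.cos(a)]])
f=lambda p:((L@rot(p[2]).T+p[:2]-C)).ravel()
p=least_squares(f,[.62,.1,.17]).x; print('stand',p.round(4),np.degrees(p[2]),'res mm',(f(p)*1e3).round(1))
for (k,v),q in zip(T.items(),P): print(k,v.round(4),'nominal',(rot(p[2])@q+p[:2]).round(4))
# scale & mat
im=snap('top').astype(int)
for t,h,S in(('mat',.006,(.25,.11)),('scale',.016,(.17,.13))):
    m=masks_of('top',t)[0]['pixels'].astype(np.uint8)
    c=max(cv2.findContours(m,0,cv2.CHAIN_APPROX_NONE)[0],key=len)[:,0]
    w=np.array([at_z('top',q,h)[:2] for q in c.astype(float)])
    def d(p):
        l=(w-p[:2])@rot(p[2]); return np.maximum(abs(l[:,0])-S[0]/2,abs(l[:,1])-S[1]/2)
    s=least_squares(d,[*w.mean(0),0.0],loss='soft_l1',f_scale=.002); print(t,s.x.round(4),'rms',np.sqrt((d(s.x)**2).mean()))
    if t=='scale': print('plate',(s.x[:2]+rot(s.x[2])@[.02,0]).round(4), 'alt',(s.x[:2]-rot(s.x[2])@[.02,0]).round(4), 'seen',at_z('top',(356,195),.022))
# side check of tops
for n,z,t in(('brown',.117,'brown_jar'),('green',.118,'green_jar'),('tin',.084,'tin'),('shaker',.102,'shaker')):
    print(n,'top->side px',proj('side',[*T[n],z]).round(1))
im=snap('side'); cv2.imwrite('pics/crop2.png',cv2.resize(im[125:225,170:290],None,fx=6,fy=6,interpolation=cv2.INTER_CUBIC)[:,:,::-1])
E
```

```text
stand [0.6122 0.1198 0.1853] 10.61680910456101 res mm [-0.   1.   0.9 -1.1 -0.4 -0.5 -0.5  0.6]
brown [0.6218 0.1786] nominal [0.6235 0.1789]
green [0.5832 0.1143] nominal [0.5827 0.1142]
tin [0.6418 0.1257] nominal [0.6417 0.1253]
shaker [0.6412 0.0686] nominal [0.6441 0.0688]
mat [0.4978 0.3949 0.0356] rms 0.002458463265477992
scale [ 0.5011 -0.1269  0.0309] rms 0.0019339122304226468
plate [ 0.5211 -0.1263] alt [ 0.4812 -0.1275] seen [ 0.52071695 -0.12833097  0.022     ]
brown top->side px [217.7 168.6]
green top->side px [237.2 150.9]
tin top->side px [211.5 166. ]
shaker top->side px [213.5 145.2]
```

View pics/crop2.png

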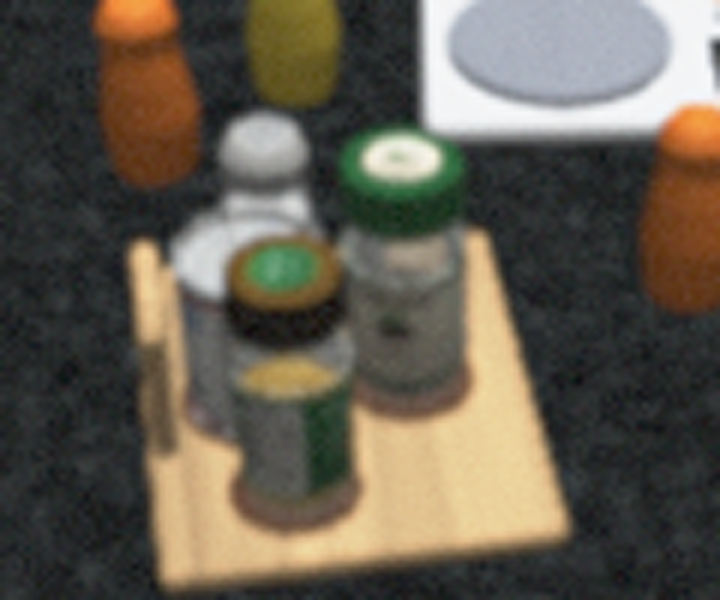

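```bash
cat >> h.py <<'E'
def plan(*wps, cur=None):
    """wps: (x,y,z,yaw); prints scaled rows relative to the current pose, and rows needed"""
    o=env.get_obs(); p0=np.array(o['tool_pos']); R0=R.from_euler('xyz',o['tool_rot'],degrees=True)
    print('now',o['time_s'],p0.round(4),o['tool_rot'].round(2),'w',round(o['grip_width'],4))
    prev=p0;py=o['tool_rot'][2]
    for w in wps:
        Rt=R.from_euler('xyz',[180,0,w[3]],degrees=True)
        s=R0.inv().apply(np.array(w[:3])-p0)/.2; t=(R0.inv()*Rt).as_rotvec()/1.5
        dy=(w[3]-py+180)%360-180
        n=max(np.linalg.norm(np.array(w[:3])-prev)/.05,abs(dy)/8.59)
        print(w,'->',np.r_[s,t].round(3).tolist(),'rows',round(n,1),'' if max(abs(np.r_[s,t]))<=1 else 'TOO FAR'); prev=np.array(w[:3]);py=w[3]
E
python3 - <<'E'
from h import *
plan((.30,.46,.24,180),(.34,.44,.24,190.6))
E
```

```text
now 1.55 [0.155  0.6313 0.1851] [179.99   0.   166.2 ] w 0.087
(0.3, 0.46, 0.24, 180) -> [-0.908, -0.659, -0.275, 0.0, 0.0, -0.161] rows 4.6 
(0.34, 0.44, 0.24, 190.6) -> [-1.126, -0.708, -0.275, 0.0, 0.0, -0.284] rows 1.2 TOO FAR
```

apply_moves --pt "-0.908 -0.659 -0.275 0 0 -0.161 0.8" --pt "-0.908 -0.659 -0.275 0 0 -0.161 0.8" --pt "-0.908 -0.659 -0.275 0 0 -0.161 0.8" --pt "-0.908 -0.659 -0.275 0 0 -0.161 0.8" --pt "-0.908 -0.659 -0.275 0 0 -0.161 0.8" --pt "-0.908 -0.659 -0.275 0 0 -0.161 0.8" --grip_force 15

```text
time_s: 2.15
tool_pos: [0.3054, 0.4562, 0.2422]
tool_rot: [179.9, 0.2, 179.5]
force: [-0.1, 0.3, 0.2]
grip_width: 0.0699
grasp_force: 0.0
```

```bash
python3 - <<'E'
from h import *
plan((.45,.29,.24,190.6))
E
```

```text
now 2.15 [0.3054 0.4562 0.2422] [179.92   0.21 179.51] w 0.0699
(0.45, 0.29, 0.24, 190.6) -> [-0.73, -0.825, 0.012, 0.001, 0.003, -0.129] rows 4.4
```

apply_moves --pt "-0.73 -0.825 0.0 0 0 -0.129 0.8" --pt "-0.73 -0.825 0.0 0 0 -0.129 0.8" --pt "-0.73 -0.825 0.0 0 0 -0.129 0.8" --pt "-0.73 -0.825 0.0 0 0 -0.129 0.8" --pt "-0.73 -0.825 0.0 0 0 -0.129 0.8" --pt "-0.73 -0.825 0.0 0 0 -0.129 0.8" --pt "-0.73 -0.825 0.0 0 0 -0.129 0.8" --pt "-0.73 -0.825 0.0 0 0 -0.129 0.8" --pt "-0.73 -0.825 0.0 0 0 -0.129 0.8"

```text
time_s: 3.05
tool_pos: [0.4448, 0.2969, 0.2399]
tool_rot: [180.0, -0.0, -168.7]
force: [-0.1, 0.5, -0.3]
grip_width: 0.0696
grasp_force: 0.0
```

```bash
python3 - <<'E'
from h import *
plan((.583,.1143,.24,190.6),(.583,.1143,.13,190.6))
E
```

```text
now 3.05 [0.4448 0.2969 0.2399] [ 1.7998e+02 -2.0000e-02 -1.6867e+02] w 0.0696
(0.583, 0.1143, 0.24, 190.6) -> [-0.498, -1.031, -0.001, 0.0, -0.0, 0.008] rows 4.6 TOO FAR
(0.583, 0.1143, 0.13, 190.6) -> [-0.498, -1.031, 0.549, 0.0, -0.0, 0.008] rows 2.2 TOO FAR
```

apply_moves --pt "-0.46 -0.96 0.0 0 0 0.008 0.8" --pt "-0.46 -0.96 0.0 0 0 0.008 0.8" --pt "-0.46 -0.96 0.0 0 0 0.008 0.8" --pt "-0.46 -0.96 0.0 0 0 0.008 0.8" --pt "-0.46 -0.96 0.0 0 0 0.008 0.8" --pt "-0.46 -0.96 0.0 0 0 0.008 0.8" --pt "-0.46 -0.96 0.0 0 0 0.008 0.8" --pt "-0.46 -0.96 0.0 0 0 0.008 0.8"

```text
time_s: 3.85
tool_pos: [0.5723, 0.1276, 0.24]
tool_rot: [179.9, -0.0, -169.3]
force: [-0.4, -0.0, -1.2]
grip_width: 0.0696
grasp_force: 0.0
```

```bash
python3 - <<'E'
from h import *
plan((.583,.1143,.22,190.6),(.583,.1143,.14,190.6),(.583,.1143,.061,190.6))
snap('side','s1')
E
```

```text
now 3.85 [0.5723 0.1276 0.24  ] [ 1.7992e+02 -3.0000e-02 -1.6930e+02] w 0.0696
(0.583, 0.1143, 0.22, 190.6) -> [-0.04, -0.075, 0.1, 0.001, -0.0, 0.001] rows 0.5 
(0.583, 0.1143, 0.14, 190.6) -> [-0.041, -0.076, 0.5, 0.001, -0.0, 0.001] rows 1.6 
(0.583, 0.1143, 0.061, 190.6) -> [-0.041, -0.077, 0.895, 0.001, -0.0, 0.001] rows 1.6
```

View pics/s1.png

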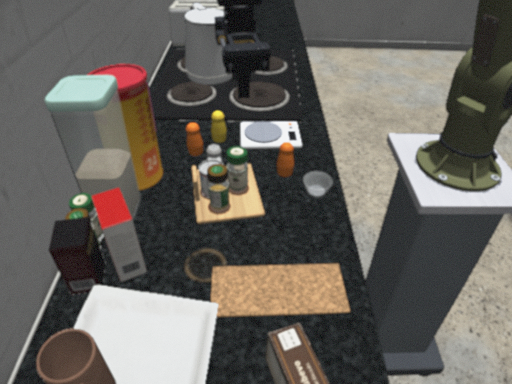

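The gripper shows at about (245,90). I'll check that against the projection of the reported TCP.

```bash
python3 - <<'E'
from h import *
o=env.get_obs(); print(proj('side',o['tool_pos']),proj('top',o['tool_pos']),o['qpos'].round(1))
snap('top','t1')
E
```

```text
[240.95857663 104.72947493] [252.36953605 160.83368034] [-34.4   9.5  22.1  88.5  -3.7  82.7  88.6]
```

View pics/t1.png

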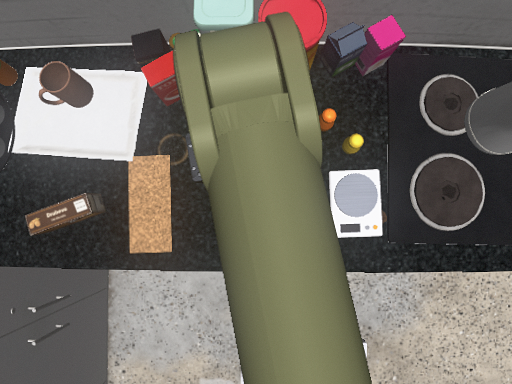

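apply_moves --pt "-0.041 -0.077 0.1 0 0 0 0.8" --pt "-0.041 -0.077 0.1 0 0 0 0.8" --pt "-0.041 -0.077 0.3 0 0 0 0.8" --pt "-0.041 -0.077 0.5 0 0 0 0.8" --pt "-0.041 -0.077 0.65 0 0 0 0.8" --pt "-0.041 -0.077 0.75 0 0 0 0.8" --pt "-0.041 -0.077 0.85 0 0 0 0.8" --pt "-0.041 -0.077 0.895 0 0 0 0.8" --pt "-0.041 -0.077 0.895 0 0 0 0.8" --pt "-0.041 -0.077 0.895 0 0 0 0.8" --pt "-0.041 -0.077 0.895 0 0 0 0.8" --pt "-0.041 -0.077 0.895 0 0 0 0.7" --pt "-0.041 -0.077 0.895 0 0 0 0.6" --pt "-0.041 -0.077 0.895 0 0 0 0.5" --pt "-0.041 -0.077 0.895 0 0 0 0.4" --pt "-0.041 -0.077 0.895 0 0 0 0.4" --pt "-0.041 -0.077 0.895 0 0 0 0.4" --pt "-0.041 -0.077 0.895 0 0 0 0.4" --grip_force 15

```text
time_s: 5.75
tool_pos: [0.5844, 0.111, 0.0612]
tool_rot: [180.0, 0.0, -169.6]
force: [0.0, 0.6, 1.6]
grip_width: 0.0448
grasp_force: 15.0
```

```bash
python3 - <<'E'
from h import *
print(env.get_obs()['grasp_force'])
plan((.583,.1143,.15,190.6),(.583,.1143,.21,190.6),(.53,.29,.21,182))
E
```

```text
15.00001072883606
now 5.75 [0.5844 0.111  0.0612] [ 1.7998e+02  2.0000e-02 -1.6955e+02] w 0.0448
(0.583, 0.1143, 0.15, 190.6) -> [0.004, 0.018, -0.444, 0.0, 0.0, -0.002] rows 1.8 
(0.583, 0.1143, 0.21, 190.6) -> [0.004, 0.018, -0.744, 0.0, 0.0, -0.002] rows 1.2 
(0.53, 0.29, 0.21, 182) -> [0.105, 0.93, -0.744, 0.0, 0.0, 0.098] rows 3.7
```

apply_moves --pt "0.0 0.0 -0.1 0 0 0 0.4" --pt "0.0 0.0 -0.3 0 0 0 0.4" --pt "0.0 0.0 -0.55 0 0 0 0.4" --pt "0.0 0.0 -0.75 0 0 0 0.4" --pt "0.05 0.2 -0.75 0 0 0.02 0.4" --pt "0.08 0.45 -0.75 0 0 0.05 0.4" --pt "0.1 0.7 -0.75 0 0 0.08 0.4" --pt "0.105 0.93 -0.75 0 0 0.098 0.4" --pt "0.105 0.93 -0.75 0 0 0.098 0.4" --pt "0.105 0.93 -0.75 0 0 0.098 0.4" --pt "0.105 0.93 -0.75 0 0 0.098 0.4" --pt "0.105 0.93 -0.75 0 0 0.098 0.4" --pt "0.105 0.93 -0.75 0 0 0.098 0.4" --pt "0.105 0.93 -0.75 0 0 0.098 0.4"

```text
time_s: 7.15
tool_pos: [0.5303, 0.2889, 0.2112]
tool_rot: [180.0, 0.0, -178.1]
force: [0.5, 0.7, -2.4]
grip_width: 0.045
grasp_force: 15.0
```

```bash
python3 - <<'E'
from h import *
plan((.576,.398,.21,182),(.576,.398,.07,182),(.576,.398,.057,182),(.576,.398,.055,182))
E
```

```text
now 7.15 [0.5303 0.2889 0.2112] [ 1.8000e+02  1.0000e-02 -1.7808e+02] w 0.045
(0.576, 0.398, 0.21, 182) -> [-0.246, 0.538, 0.006, 0.0, 0.0, -0.001] rows 2.4 
(0.576, 0.398, 0.07, 182) -> [-0.246, 0.538, 0.706, 0.0, 0.0, -0.001] rows 2.8 
(0.576, 0.398, 0.057, 182) -> [-0.246, 0.538, 0.771, 0.0, 0.0, -0.001] rows 0.3 
(0.576, 0.398, 0.055, 182) -> [-0.246, 0.538, 0.781, 0.0, 0.0, -0.001] rows 0.0
```

apply_moves --pt "-0.246 0.538 0.0 0 0 0 0.4" --pt "-0.246 0.538 0.0 0 0 0 0.4" --pt "-0.246 0.538 0.0 0 0 0 0.4" --pt "-0.246 0.538 0.1 0 0 0 0.4" --pt "-0.246 0.538 0.3 0 0 0 0.4" --pt "-0.246 0.538 0.5 0 0 0 0.4" --pt "-0.246 0.538 0.65 0 0 0 0.4" --pt "-0.246 0.538 0.72 0 0 0 0.4" --pt "-0.246 0.538 0.76 0 0 0 0.4" --pt "-0.246 0.538 0.775 0 0 0 0.4" --pt "-0.246 0.538 0.775 0 0 0 0.4" --pt "-0.246 0.538 0.775 0 0 0 0.4" --pt "-0.246 0.538 0.775 0 0 0 0.55" --pt "-0.246 0.538 0.775 0 0 0 0.65" --pt "-0.246 0.538 0.775 0 0 0 0.8" --pt "-0.246 0.538 0.775 0 0 0 0.8" --pt "-0.246 0.538 0.6 0 0 0 0.8" --pt "-0.246 0.538 0.3 0 0 0 0.8" --pt "-0.246 0.538 0.0 0 0 0 0.8" --pt "-0.246 0.538 0.0 0 0 0 0.8"

```text
time_s: 9.15
tool_pos: [0.5775, 0.4003, 0.2179]
tool_rot: [179.7, 0.4, -178.0]
force: [1.0, -0.0, 0.5]
grip_width: 0.0697
grasp_force: 0.0
```

```bash
python3 - <<'E'
from h import *
plan((.60,.28,.21,140))
snap('top'); print([(d['location'],d['conf'],at_z('top',d['location'],.1).round(3)) for d in boxes_of('top','green_jar')][:3])
E
```

```text
now 9.15 [0.5775 0.4003 0.2179] [ 179.71    0.42 -178.  ] w 0.0697
(0.6, 0.28, 0.21, 140) -> [-0.091, -0.605, 0.037, 0.005, 0.003, 0.489] rows 4.9 
[([143.8, 173.0], 0.63, array([0.565, 0.382, 0.1  ]))]
```

apply_moves --pt "-0.091 -0.605 0.0 0 0 0.489 0.8" --pt "-0.091 -0.605 0.0 0 0 0.489 0.8" --pt "-0.091 -0.605 0.0 0 0 0.489 0.8" --pt "-0.091 -0.605 0.0 0 0 0.489 0.8" --pt "-0.091 -0.605 0.0 0 0 0.489 0.8" --pt "-0.091 -0.605 0.0 0 0 0.489 0.8" --pt "-0.091 -0.605 0.0 0 0 0.489 0.8" --pt "-0.091 -0.605 0.0 0 0 0.489 0.8" --pt "-0.091 -0.605 0.0 0 0 0.489 0.8"

```text
time_s: 10.15
tool_pos: [0.5976, 0.279, 0.2108]
tool_rot: [-180.0, -0.0, 140.1]
force: [0.4, 0.7, 0.1]
grip_width: 0.0696
grasp_force: 0.0
```

```bash
python3 - <<'E'
from h import *
plan((.6222,.1787,.21,100.6))
E
```

```text
now 10.15 [0.5976 0.279  0.2108] [-1.7998e+02 -1.0000e-02  1.4009e+02] w 0.0696
(0.6222, 0.1787, 0.21, 100.6) -> [-0.416, -0.306, 0.004, -0.0, 0.0, 0.459] rows 4.6
```

apply_moves --pt "-0.416 -0.306 0.0 0 0 0.459 0.8" --pt "-0.416 -0.306 0.0 0 0 0.459 0.8" --pt "-0.416 -0.306 0.0 0 0 0.459 0.8" --pt "-0.416 -0.306 0.0 0 0 0.459 0.8" --pt "-0.416 -0.306 0.0 0 0 0.459 0.8" --pt "-0.416 -0.306 0.0 0 0 0.459 0.8" --pt "-0.416 -0.306 0.0 0 0 0.459 0.8" --pt "-0.416 -0.306 0.0 0 0 0.459 0.8" --pt "-0.416 -0.306 0.0 0 0 0.459 0.8" --pt "-0.416 -0.306 0.0 0 0 0.459 0.8"

```text
time_s: 11.15
tool_pos: [0.6221, 0.1786, 0.2111]
tool_rot: [180.0, -0.0, 100.6]
force: [0.5, 0.0, 0.5]
grip_width: 0.0694
grasp_force: 0.0
```

```bash
python3 - <<'E'
from h import *
plan((.6222,.1787,.21,100.6),(.6222,.1787,.061,100.6))
E
```

```text
now 11.15 [0.6221 0.1786 0.2111] [ 1.7999e+02 -1.0000e-02  1.0059e+02] w 0.0694
(0.6222, 0.1787, 0.21, 100.6) -> [0.001, 0.001, 0.005, 0.0, -0.0, -0.0] rows 0.0 
(0.6222, 0.1787, 0.061, 100.6) -> [0.001, 0.0, 0.75, 0.0, -0.0, -0.0] rows 3.0
```

apply_moves --pt "0 0 0.2 0 0 0 0.8" --pt "0 0 0.4 0 0 0 0.8" --pt "0 0 0.55 0 0 0 0.8" --pt "0 0 0.65 0 0 0 0.8" --pt "0 0 0.72 0 0 0 0.8" --pt "0 0 0.75 0 0 0 0.8" --pt "0 0 0.75 0 0 0 0.8" --pt "0 0 0.75 0 0 0 0.8" --pt "0 0 0.75 0 0 0 0.65" --pt "0 0 0.75 0 0 0 0.55" --pt "0 0 0.75 0 0 0 0.4" --pt "0 0 0.75 0 0 0 0.4" --pt "0 0 0.75 0 0 0 0.4" --pt "0 0 0.75 0 0 0 0.4" --pt "0 0 0.65 0 0 0 0.4" --pt "0 0 0.4 0 0 0 0.4" --pt "0 0 0.15 0 0 0 0.4" --pt "0 0 0 0 0 0 0.4" --pt "0 0 0 0 0 0 0.4" --pt "0 0 0 0 0 0 0.4"

```text
time_s: 13.15
tool_pos: [0.6221, 0.1785, 0.2111]
tool_rot: [180.0, -0.0, 100.5]
force: [-0.4, -0.1, -1.7]
grip_width: 0.0436
grasp_force: 15.0
```

```bash
python3 - <<'E'
from h import *
plan((.55,.29,.21,140))
E
```

```text
now 13.15 [0.6221 0.1785 0.2111] [ 1.7998e+02 -2.0000e-02  1.0054e+02] w 0.0436
(0.55, 0.29, 0.21, 140) -> [0.614, -0.252, 0.006, 0.0, -0.0, -0.459] rows 4.6
```

Brown jar held.

apply_moves --pt "0.2 -0.08 0.0 0 0 -0.1 0.4" --pt "0.4 -0.16 0.0 0 0 -0.2 0.4" --pt "0.614 -0.252 0.0 0 0 -0.3 0.4" --pt "0.614 -0.252 0.0 0 0 -0.4 0.4" --pt "0.614 -0.252 0.0 0 0 -0.459 0.4" --pt "0.614 -0.252 0.0 0 0 -0.459 0.4" --pt "0.614 -0.252 0.0 0 0 -0.459 0.4" --pt "0.614 -0.252 0.0 0 0 -0.459 0.4" --pt "0.614 -0.252 0.0 0 0 -0.459 0.4"

```text
time_s: 14.05
tool_pos: [0.5501, 0.2896, 0.2106]
tool_rot: [-180.0, -0.0, 139.9]
force: [-0.5, -0.1, -1.2]
grip_width: 0.0435
grasp_force: 15.0
```

```bash
python3 - <<'E'
from h import *
plan((.498,.395,.21,182),(.498,.395,.0562,182))
E
```

```text
now 14.05 [0.5501 0.2896 0.2106] [-1.7996e+02 -1.0000e-02  1.3990e+02] w 0.0435
(0.498, 0.395, 0.21, 182) -> [0.539, 0.235, 0.003, -0.0, -0.0, -0.49] rows 4.9 
(0.498, 0.395, 0.0562, 182) -> [0.539, 0.236, 0.772, -0.0, -0.0, -0.49] rows 3.1
```

apply_moves --pt "0.2 0.08 0 0 0 -0.1 0.4" --pt "0.4 0.16 0 0 0 -0.2 0.4" --pt "0.539 0.235 0 0 0 -0.3 0.4" --pt "0.539 0.235 0 0 0 -0.4 0.4" --pt "0.539 0.235 0 0 0 -0.49 0.4" --pt "0.539 0.235 0 0 0 -0.49 0.4" --pt "0.539 0.235 0 0 0 -0.49 0.4" --pt "0.539 0.235 0.2 0 0 -0.49 0.4" --pt "0.539 0.235 0.4 0 0 -0.49 0.4" --pt "0.539 0.235 0.6 0 0 -0.49 0.4" --pt "0.539 0.235 0.72 0 0 -0.49 0.4" --pt "0.539 0.235 0.772 0 0 -0.49 0.4" --pt "0.539 0.235 0.772 0 0 -0.49 0.4" --pt "0.539 0.235 0.772 0 0 -0.49 0.4" --pt "0.539 0.235 0.772 0 0 -0.49 0.55" --pt "0.539 0.235 0.772 0 0 -0.49 0.65" --pt "0.539 0.235 0.772 0 0 -0.49 0.8" --pt "0.539 0.235 0.772 0 0 -0.49 0.8"

```text
time_s: 15.85
tool_pos: [0.498, 0.3955, 0.0571]
tool_rot: [180.0, 0.0, -177.9]
force: [0.1, 0.1, 0.6]
grip_width: 0.0636
grasp_force: 0.0
```

```bash
python3 - <<'E'
from h import *
plan((.498,.395,.22,182),(.56,.25,.22,155))
E
```

```text
now 15.85 [0.498  0.3955 0.0571] [ 1.7997e+02  4.0000e-02 -1.7791e+02] w 0.0636
(0.498, 0.395, 0.22, 182) -> [-0.0, -0.002, -0.814, 0.0, 0.0, 0.001] rows 3.3 
(0.56, 0.25, 0.22, 155) -> [-0.284, -0.738, -0.815, 0.0, 0.0, 0.315] rows 3.2
```

apply_moves --pt "0 0 -0.1 0 0 0 0.8" --pt "0 0 -0.35 0 0 0 0.8" --pt "0 0 -0.6 0 0 0 0.8" --pt "0 0 -0.81 0 0 0 0.8" --pt "-0.1 -0.25 -0.81 0 0 0.1 0.8" --pt "-0.2 -0.5 -0.81 0 0 0.2 0.8" --pt "-0.284 -0.738 -0.81 0 0 0.315 0.8" --pt "-0.284 -0.738 -0.81 0 0 0.315 0.8" --pt "-0.284 -0.738 -0.81 0 0 0.315 0.8" --pt "-0.284 -0.738 -0.81 0 0 0.315 0.8" --pt "-0.284 -0.738 -0.81 0 0 0.315 0.8" --pt "-0.284 -0.738 -0.81 0 0 0.315 0.8"

```text
time_s: 17.05
tool_pos: [0.5591, 0.2521, 0.2184]
tool_rot: [180.0, -0.0, 155.3]
force: [-0.1, -0.1, -0.4]
grip_width: 0.0693
grasp_force: 0.0
```

```bash
python3 - <<'E'
from h import *
plan((.6422,.0687,.21,100.6))
im=snap('side'); cv2.imwrite('pics/s2.png',im[:,:,::-1])
E
```

```text
now 17.05 [0.5591 0.2521 0.2184] [ 1.7999e+02 -3.0000e-02  1.5525e+02] w 0.0693
(0.6422, 0.0687, 0.21, 100.6) -> [-0.761, -0.659, 0.042, -0.0, -0.0, 0.636] rows 6.4
```

View pics/s2.png

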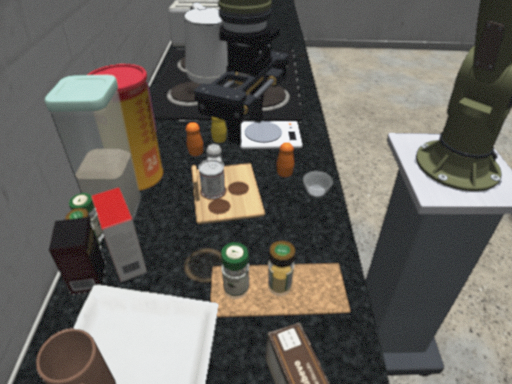

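apply_moves --pt "-0.761 -0.659 0.04 0 0 0.636 0.8" --pt "-0.761 -0.659 0.04 0 0 0.636 0.8" --pt "-0.761 -0.659 0.04 0 0 0.636 0.8" --pt "-0.761 -0.659 0.04 0 0 0.636 0.8" --pt "-0.761 -0.659 0.04 0 0 0.636 0.8" --pt "-0.761 -0.659 0.04 0 0 0.636 0.8" --pt "-0.761 -0.659 0.04 0 0 0.636 0.8" --pt "-0.761 -0.659 0.04 0 0 0.636 0.8" --pt "-0.761 -0.659 0.04 0 0 0.636 0.8" --pt "-0.761 -0.659 0.04 0 0 0.636 0.8" --pt "-0.761 -0.659 0.04 0 0 0.636 0.8" --pt "-0.761 -0.659 0.04 0 0 0.636 0.8"

```text
time_s: 18.3
tool_pos: [0.6423, 0.0663, 0.2107]
tool_rot: [180.0, -0.0, 100.4]
force: [0.5, 1.0, -0.7]
grip_width: 0.0696
grasp_force: 0.0
```

```bash
python3 - <<'E'
from h import *
plan((.6425,.0687,.21,100.6),(.6425,.0687,.036,100.6))
E
```

```text
now 18.3 [0.6423 0.0663 0.2107] [ 1.7999e+02 -1.0000e-02  1.0040e+02] w 0.0696
(0.6425, 0.0687, 0.21, 100.6) -> [0.012, 0.003, 0.004, 0.0, -0.0, -0.002] rows 0.1 
(0.6425, 0.0687, 0.036, 100.6) -> [0.012, 0.003, 0.874, 0.0, -0.0, -0.002] rows 3.5
```

apply_moves --pt "0.012 0.003 0.2 0 0 0 0.8" --pt "0.012 0.003 0.4 0 0 0 0.8" --pt "0.012 0.003 0.55 0 0 0 0.8" --pt "0.012 0.003 0.7 0 0 0 0.8" --pt "0.012 0.003 0.8 0 0 0 0.8" --pt "0.012 0.003 0.87 0 0 0 0.8" --pt "0.012 0.003 0.87 0 0 0 0.8" --pt "0.012 0.003 0.87 0 0 0 0.8" --pt "0.012 0.003 0.87 0 0 0 0.65" --pt "0.012 0.003 0.87 0 0 0 0.55" --pt "0.012 0.003 0.87 0 0 0 0.4" --pt "0.012 0.003 0.87 0 0 0 0.4" --pt "0.012 0.003 0.87 0 0 0 0.4" --pt "0.012 0.003 0.87 0 0 0 0.4"

```text
time_s: 19.7
tool_pos: [0.6425, 0.0687, 0.0367]
tool_rot: [180.0, -0.0, 100.4]
force: [-0.4, -0.7, 0.5]
grip_width: 0.0365
grasp_force: 0.0
```

```bash
python3 - <<'E'
from h import *
plan((.6425,.0687,.21,100.6),(.52,.19,.21,140))
E
```

```text
now 19.7 [0.6425 0.0687 0.0367] [179.99  -0.   100.37] w 0.0365
(0.6425, 0.0687, 0.21, 100.6) -> [0.0, 0.0, -0.866, 0.0, -0.0, -0.003] rows 3.5 
(0.52, 0.19, 0.21, 140) -> [0.707, -0.493, -0.866, 0.0, -0.0, -0.461] rows 4.6
```

apply_moves --pt "0 0 0 0 0 0 0.3" --pt "0 0 0 0 0 0 0.3" --pt "0 0 0 0 0 0 0.3"

```text
time_s: 20.0
tool_pos: [0.6424, 0.0687, 0.0367]
tool_rot: [-180.0, -0.0, 100.4]
force: [-0.6, -0.5, 1.5]
grip_width: 0.0321
grasp_force: 14.9
```

```bash
python3 - <<'E'
from h import *
im=snap('side'); cv2.imwrite('pics/s3.png',cv2.resize(im[90:240,150:300],None,fx=4,fy=4,interpolation=cv2.INTER_CUBIC)[:,:,::-1])
E
```

```text
(no output)
```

View pics/s3.png

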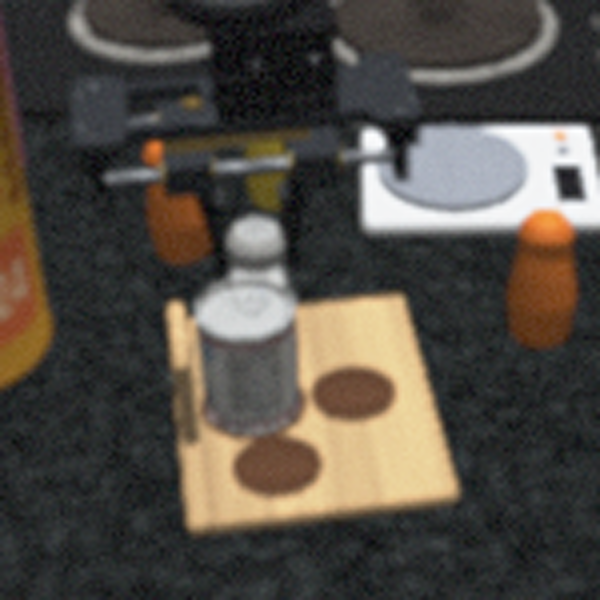

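The fingers sit on both sides of the shaker's dome and hold 32 mm at 15 N, so this looks like its waist. I'll lift a little to check.

apply_moves --pt "0 0 -0.05 0 0 0 0.3" --pt "0 0 -0.15 0 0 0 0.3" --pt "0 0 -0.3 0 0 0 0.3" --pt "0 0 -0.5 0 0 0 0.3" --pt "0 0 -0.5 0 0 0 0.3" --pt "0 0 -0.5 0 0 0 0.3" --pt "0 0 -0.5 0 0 0 0.3"

```text
time_s: 20.75
tool_pos: [0.6416, 0.0688, 0.1358]
tool_rot: [-179.9, -0.0, 100.4]
force: [-0.1, -0.1, -1.0]
grip_width: 0.0323
grasp_force: 14.9
```

```bash
python3 - <<'E'
from h import *
im=snap('side'); cv2.imwrite('pics/s4.png',cv2.resize(im[60:230,150:300],None,fx=3.5,fy=3.5,interpolation=cv2.INTER_CUBIC)[:,:,::-1])
E
```

```text
(no output)
```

View pics/s4.png

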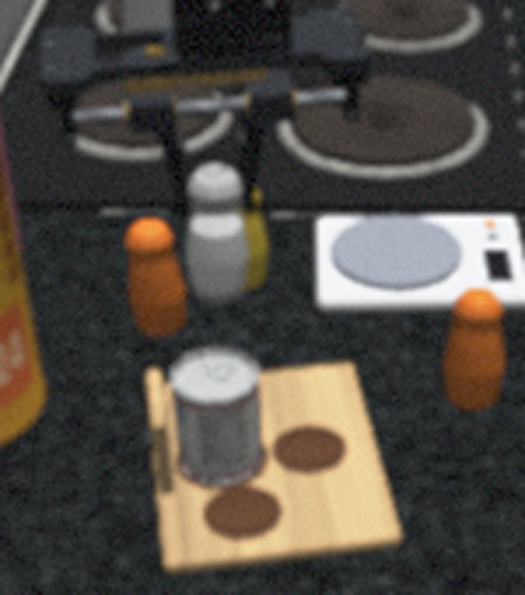

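```bash
python3 - <<'E'
from h import *
o=env.get_obs();t=np.array(o['tool_pos']); c=lambda X:((proj('side',X)-[150,60])*3.5).round(0)
print('tcp crop',c(t),'grasp pt',c(t+[0,0,.019]),'exp bottom',c(t-[0,0,.0247]),'exp top',c(t+[0,0,.0653]))
E
```

```text
tcp crop [219. 256.] grasp pt [217. 231.] exp bottom [221. 288.] exp top [213. 167.]
```

The projected TCP and bottom match the picture: the shaker is centred in the grip and did not slip. The tin hasn't moved. On to the mat.

```bash
python3 - <<'E'
from h import *
plan((.6425,.0687,.21,100.6),(.53,.16,.21,140))
E
```

```text
now 20.8 [0.6414 0.0687 0.1353] [-1.7986e+02 -1.0000e-02  1.0038e+02] w 0.0323
(0.6425, 0.0687, 0.21, 100.6) -> [-0.001, 0.005, -0.373, -0.002, -0.0, -0.003] rows 1.5 
(0.53, 0.16, 0.21, 140) -> [0.549, -0.466, -0.372, -0.002, -0.001, -0.461] rows 4.6
```

apply_moves --pt "0 0 -0.15 0 0 0 0.3" --pt "0 0 -0.37 0 0 0 0.3" --pt "0.05 -0.05 -0.4 0 0 -0.05 0.3" --pt "0.2 -0.18 -0.4 0 0 -0.15 0.3" --pt "0.38 -0.32 -0.4 0 0 -0.25 0.3" --pt "0.549 -0.466 -0.4 0 0 -0.35 0.3" --pt "0.549 -0.466 -0.4 0 0 -0.461 0.3" --pt "0.549 -0.466 -0.4 0 0 -0.461 0.3" --pt "0.549 -0.466 -0.4 0 0 -0.461 0.3" --pt "0.549 -0.466 -0.4 0 0 -0.461 0.3" --pt "0.549 -0.466 -0.4 0 0 -0.461 0.3"

```text
time_s: 21.9
tool_pos: [0.5315, 0.1587, 0.2163]
tool_rot: [-180.0, 0.0, 139.8]
force: [0.7, -0.5, -0.8]
grip_width: 0.0323
grasp_force: 14.9
```

```bash
python3 - <<'E'
from h import *
plan((.46,.29,.21,170))
E
```

```text
now 21.9 [0.5315 0.1587 0.2163] [-1.7995e+02  2.0000e-02  1.3978e+02] w 0.0323
(0.46, 0.29, 0.21, 170) -> [0.697, 0.27, 0.031, -0.001, 0.0, -0.352] rows 3.5
```

apply_moves --pt "0.2 0.08 0.03 0 0 -0.1 0.3" --pt "0.4 0.16 0.03 0 0 -0.2 0.3" --pt "0.6 0.22 0.03 0 0 -0.28 0.3" --pt "0.697 0.27 0.03 0 0 -0.352 0.3" --pt "0.697 0.27 0.03 0 0 -0.352 0.3" --pt "0.697 0.27 0.03 0 0 -0.352 0.3" --pt "0.697 0.27 0.03 0 0 -0.352 0.3" --pt "0.697 0.27 0.03 0 0 -0.352 0.3"

```text
time_s: 22.7
tool_pos: [0.46, 0.2892, 0.2107]
tool_rot: [-180.0, 0.0, 170.0]
force: [-0.3, 0.0, -1.1]
grip_width: 0.0323
grasp_force: 14.9
```

```bash
python3 - <<'E'
from h import *
plan((.422,.386,.21,182),(.422,.386,.0317,182))
E
```

```text
now 22.7 [0.46   0.2892 0.2107] [-1.7999e+02  2.0000e-02  1.7002e+02] w 0.0323
(0.422, 0.386, 0.21, 182) -> [0.271, 0.444, 0.003, -0.0, 0.0, -0.139] rows 2.1 
(0.422, 0.386, 0.0317, 182) -> [0.271, 0.444, 0.895, -0.0, 0.0, -0.139] rows 3.6
```

apply_moves --pt "0.13 0.22 0 0 0 -0.07 0.3" --pt "0.271 0.444 0 0 0 -0.139 0.3" --pt "0.271 0.444 0 0 0 -0.139 0.3" --pt "0.271 0.444 0 0 0 -0.139 0.3" --pt "0.271 0.444 0.2 0 0 -0.139 0.3" --pt "0.271 0.444 0.4 0 0 -0.139 0.3" --pt "0.271 0.444 0.6 0 0 -0.139 0.3" --pt "0.271 0.444 0.75 0 0 -0.139 0.3" --pt "0.271 0.444 0.85 0 0 -0.139 0.3" --pt "0.271 0.444 0.895 0 0 -0.139 0.3" --pt "0.271 0.444 0.895 0 0 -0.139 0.3" --pt "0.271 0.444 0.895 0 0 -0.139 0.3" --pt "0.271 0.444 0.895 0 0 -0.139 0.4" --pt "0.271 0.444 0.895 0 0 -0.139 0.5" --pt "0.271 0.444 0.895 0 0 -0.139 0.65" --pt "0.271 0.444 0.895 0 0 -0.139 0.8" --pt "0.271 0.444 0.895 0 0 -0.139 0.8" --pt "0.271 0.444 0.895 0 0 -0.139 0.8"

```text
time_s: 24.5
tool_pos: [0.4206, 0.3876, 0.0318]
tool_rot: [180.0, 0.0, -177.8]
force: [-0.5, 0.1, 0.5]
grip_width: 0.0656
grasp_force: 0.0
```

```bash
python3 - <<'E'
from h import *
plan((.422,.386,.22,182),(.50,.25,.22,182))
E
```

```text
now 24.5 [0.4206 0.3876 0.0318] [ 1.7999e+02  1.0000e-02 -1.7780e+02] w 0.0656
(0.422, 0.386, 0.22, 182) -> [-0.007, -0.008, -0.941, 0.0, 0.0, 0.002] rows 3.8 
(0.5, 0.25, 0.22, 182) -> [-0.371, -0.703, -0.941, 0.0, 0.0, 0.002] rows 3.1
```

apply_moves --pt "0 0 -0.1 0 0 0 0.8" --pt "0 0 -0.35 0 0 0 0.9" --pt "0 0 -0.6 0 0 0 0.95" --pt "0 0 -0.8 0 0 0 0.95" --pt "0 0 -0.94 0 0 0 0.95" --pt "-0.1 -0.2 -0.94 0 0 0 0.95" --pt "-0.23 -0.45 -0.94 0 0 0 0.95" --pt "-0.371 -0.703 -0.94 0 0 0 0.95" --pt "-0.371 -0.703 -0.94 0 0 0 0.95" --pt "-0.371 -0.703 -0.94 0 0 0 0.95" --pt "-0.371 -0.703 -0.94 0 0 0 0.95" --pt "-0.371 -0.703 -0.94 0 0 0 0.95"

```text
time_s: 25.7
tool_pos: [0.4988, 0.2523, 0.2194]
tool_rot: [180.0, -0.0, -177.6]
force: [-0.5, -0.6, 0.0]
grip_width: 0.083
grasp_force: 0.0
```

```bash
python3 - <<'E'
from h import *
plan((.6418,.1257,.20,190.6),(.6418,.1257,.036,190.6))
im=snap('side'); cv2.imwrite('pics/s5.png',im[:,:,::-1])
E
```

```text
now 25.7 [0.4988 0.2523 0.2194] [ 1.7996e+02 -4.0000e-02 -1.7760e+02] w 0.083
(0.6418, 0.1257, 0.2, 190.6) -> [-0.688, -0.663, 0.096, 0.001, -0.0, -0.095] rows 3.8 
(0.6418, 0.1257, 0.036, 190.6) -> [-0.689, -0.663, 0.916, 0.001, -0.0, -0.095] rows 3.3
```

View pics/s5.png

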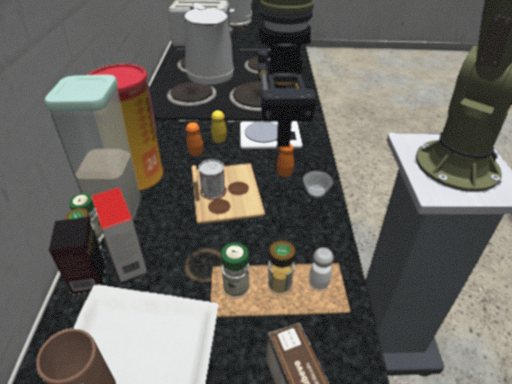

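The side view shows the green jar (236,290), brown jar (281,285) and shaker (321,285) upright on the mat, with the tin untouched at (211,180). Next is the tin.

apply_moves --pt "-0.3 -0.3 0.05 0 0 -0.05 0.95" --pt "-0.689 -0.663 0.09 0 0 -0.095 0.95" --pt "-0.689 -0.663 0.09 0 0 -0.095 0.95" --pt "-0.689 -0.663 0.09 0 0 -0.095 0.95" --pt "-0.689 -0.663 0.09 0 0 -0.095 0.95" --pt "-0.689 -0.663 0.09 0 0 -0.095 0.95" --pt "-0.689 -0.663 0.09 0 0 -0.095 0.95" --pt "-0.689 -0.663 0.09 0 0 -0.095 0.95"

```text
time_s: 26.55
tool_pos: [0.642, 0.1253, 0.2019]
tool_rot: [179.9, 0.0, -169.4]
force: [-0.9, 0.3, -0.6]
grip_width: 0.0827
grasp_force: 0.0
```

```bash
python3 - <<'E'
from h import *
plan((.6418,.1257,.20,190.6),(.6418,.1257,.036,190.6))
E
```

```text
now 26.55 [0.642  0.1253 0.2019] [ 1.7992e+02  1.0000e-02 -1.6943e+02] w 0.0827
(0.6418, 0.1257, 0.2, 190.6) -> [0.001, 0.002, 0.01, 0.001, 0.0, -0.0] rows 0.0 
(0.6418, 0.1257, 0.036, 190.6) -> [0.001, 0.001, 0.83, 0.001, 0.0, -0.0] rows 3.3
```

apply_moves --pt "0 0 0.2 0 0 0 0.95" --pt "0 0 0.4 0 0 0 0.95" --pt "0 0 0.55 0 0 0 0.95" --pt "0 0 0.68 0 0 0 0.95" --pt "0 0 0.78 0 0 0 0.95" --pt "0 0 0.83 0 0 0 0.95" --pt "0 0 0.83 0 0 0 0.95" --pt "0 0 0.83 0 0 0 0.95" --pt "0 0 0.83 0 0 0 0.8" --pt "0 0 0.83 0 0 0 0.7" --pt "0 0 0.83 0 0 0 0.6" --pt "0 0 0.83 0 0 0 0.5" --pt "0 0 0.83 0 0 0 0.5" --pt "0 0 0.83 0 0 0 0.5" --pt "0 0 0.83 0 0 0 0.5" --grip_force 20

```text
time_s: 28.05
tool_pos: [0.6431, 0.1233, 0.0362]
tool_rot: [180.0, 0.0, -169.6]
force: [-1.3, 1.3, 3.6]
grip_width: 0.0568
grasp_force: 20.0
```

```bash
python3 - <<'E'
from h import *
plan((.6418,.1257,.2,190.6),(.60,.01,.2,190.6))
E
```

```text
now 28.05 [0.6431 0.1233 0.0362] [ 1.7995e+02  4.0000e-02 -1.6962e+02] w 0.0568
(0.6418, 0.1257, 0.2, 190.6) -> [0.004, 0.013, -0.819, 0.001, 0.001, -0.003] rows 3.3 
(0.6, 0.01, 0.2, 190.6) -> [0.313, -0.518, -0.82, 0.001, 0.001, -0.003] rows 2.5
```

apply_moves --pt "0 0 -0.1 0 0 0 0.5" --pt "0 0 -0.3 0 0 0 0.5" --pt "0 0 -0.55 0 0 0 0.5" --pt "0 0 -0.82 0 0 0 0.5" --pt "0.08 -0.13 -0.82 0 0 0 0.5" --pt "0.2 -0.33 -0.82 0 0 0 0.5" --pt "0.313 -0.518 -0.82 0 0 0 0.5" --pt "0.313 -0.518 -0.82 0 0 0 0.5" --pt "0.313 -0.518 -0.82 0 0 0 0.5" --pt "0.313 -0.518 -0.82 0 0 0 0.5" --pt "0.313 -0.518 -0.82 0 0 0 0.5"

```text
time_s: 29.15
tool_pos: [0.5999, 0.0111, 0.199]
tool_rot: [180.0, -0.1, -169.5]
force: [0.2, -0.1, -1.7]
grip_width: 0.0564
grasp_force: 20.0
```

```bash
python3 - <<'E'
from h import *
plan((.521,-.127,.2,182))
im=snap('top')
for t in ('scale','plate'):
    for d in masks_of('top',t)[:1]:
        print(t,d['conf'],d['pixels'].sum())
# steel plate ellipse from colour
c=im[165:240,325:388].astype(np.uint8); cv2.imwrite('pics/plate.png',cv2.resize(c,None,fx=8,fy=8,interpolation=cv2.INTER_CUBIC)[:,:,::-1])
g=cv2.cvtColor(c,cv2.COLOR_RGB2GRAY); m=((g>90)&(g<190)).astype(np.uint8); m=cv2.morphologyEx(m,cv2.MORPH_OPEN,np.ones((5,5)))
k=max(cv2.findContours(m,0,cv2.CHAIN_APPROX_NONE)[0],key=cv2.contourArea); e=cv2.fitEllipse(k)
print(e, at_z('top',(e[0][0]+325,e[0][1]+165),.022))
E
```

```text
now 29.15 [0.5999 0.0111 0.199 ] [ 1.7999e+02 -6.0000e-02 -1.6950e+02] w 0.0564
(0.521, -0.127, 0.2, 182) -> [0.514, -0.607, -0.005, 0.0, -0.001, 0.099] rows 3.2 
((45.134525299072266, 36.08254623413086), (38.27390670776367, 93.70246124267578), 178.9390106201172) [ 0.50565052 -0.1638667   0.022     ]
```

View pics/plate.png

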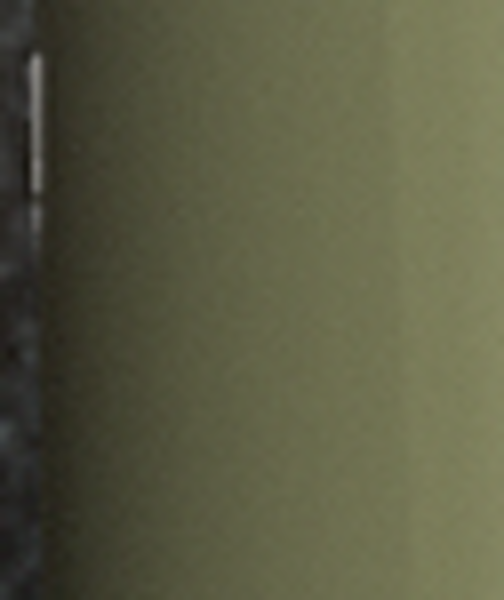

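The arm hides the scale from above here, so that fit is invalid. I'll use the first picture instead.

```bash
python3 - <<'E'
from h import *
im=cv2.imread('pics/top0.png').astype(int)
c=im[165:240,325:388]; sat=c[:,:,0]-c[:,:,2]; g=c.mean(2)
m=((g>100)&(g<205)&(sat>5)).astype(np.uint8); m=cv2.morphologyEx(m,cv2.MORPH_OPEN,np.ones((5,5)))
k=max(cv2.findContours(m,0,cv2.CHAIN_APPROX_NONE)[0],key=cv2.contourArea); e=cv2.fitEllipse(k)
print(e, at_z('top',(e[0][0]+325,e[0][1]+165),.022))
E
```

```text
((30.454078674316406, 29.869590759277344), (41.787841796875, 42.55303955078125), 161.79820251464844) [ 0.52103656 -0.12695706  0.022     ]
```

apply_moves --pt "0.15 -0.18 0 0 0 0.03 0.5" --pt "0.33 -0.38 0 0 0 0.06 0.5" --pt "0.514 -0.607 0 0 0 0.099 0.5" --pt "0.514 -0.607 0 0 0 0.099 0.5" --pt "0.514 -0.607 0 0 0 0.099 0.5" --pt "0.514 -0.607 0 0 0 0.099 0.5" --pt "0.514 -0.607 0 0 0 0.099 0.5" --pt "0.514 -0.607 0 0 0 0.099 0.5"

```text
time_s: 30.1
tool_pos: [0.5213, -0.1266, 0.1994]
tool_rot: [-180.0, -0.0, -178.0]
force: [-0.6, 0.0, -2.1]
grip_width: 0.0567
grasp_force: 20.0
```

```bash
python3 - <<'E'
from h import *
plan((.521,-.127,.2,182),(.521,-.127,.047,182))
E
```

```text
now 30.1 [ 0.5213 -0.1266  0.1994] [-1.7999e+02 -3.0000e-02 -1.7797e+02] w 0.0567
(0.521, -0.127, 0.2, 182) -> [0.002, -0.002, -0.003, -0.0, -0.0, 0.0] rows 0.0 
(0.521, -0.127, 0.047, 182) -> [0.001, -0.002, 0.762, -0.0, -0.0, 0.0] rows 3.1
```

apply_moves --pt "0 0 0.2 0 0 0 0.5" --pt "0 0 0.4 0 0 0 0.5" --pt "0 0 0.55 0 0 0 0.5" --pt "0 0 0.68 0 0 0 0.5" --pt "0 0 0.74 0 0 0 0.5" --pt "0 0 0.762 0 0 0 0.5" --pt "0 0 0.762 0 0 0 0.5" --pt "0 0 0.762 0 0 0 0.5" --pt "0 0 0.762 0 0 0 0.6" --pt "0 0 0.762 0 0 0 0.7" --pt "0 0 0.762 0 0 0 0.85" --pt "0 0 0.762 0 0 0 0.95" --pt "0 0 0.762 0 0 0 0.95" --pt "0 0 0.762 0 0 0 0.95" --pt "0 0 0.762 0 0 0 0.95" --pt "0 0 0.65 0 0 0 0.95" --pt "0 0 0.4 0 0 0 0.95" --pt "0 0 0.1 0 0 0 0.95" --pt "0 0 -0.1 0 0 0 0.9" --pt "0 0 -0.1 0 0 0 0.9"

```text
time_s: 32.1
tool_pos: [0.5248, -0.1297, 0.227]
tool_rot: [-180.0, 0.7, -178.2]
force: [0.5, -0.7, 0.6]
grip_width: 0.0792
grasp_force: 0.0
```

```bash
python3 - <<'E'
from h import *
plan((.49,.06,.22,182))
E
```

```text
now 32.1 [ 0.5248 -0.1297  0.227 ] [-179.96    0.73 -178.17] w 0.0792
(0.49, 0.06, 0.22, 182) -> [0.144, 0.953, 0.032, -0.0, 0.009, -0.002] rows 3.9
```

apply_moves --pt "0.04 0.25 0 0 0 0 0.8" --pt "0.09 0.5 0 0 0 0 0.8" --pt "0.14 0.75 0 0 0 0 0.8" --pt "0.144 0.95 0 0 0 0 0.8" --pt "0.144 0.95 0 0 0 0 0.8" --pt "0.144 0.95 0 0 0 0 0.8" --pt "0.144 0.95 0 0 0 0 0.8" --pt "0.144 0.95 0 0 0 0 0.8" --pt "0.144 0.95 0 0 0 0 0.8"

```text
time_s: 33.0
tool_pos: [0.4858, 0.0593, 0.2196]
tool_rot: [180.0, -0.0, -178.3]
force: [-0.2, 0.7, 0.7]
grip_width: 0.0698
grasp_force: 0.0
```

```bash
python3 - <<'E'
from h import *
plan((.44,.245,.22,182))
E
```

```text
now 33.0 [0.4858 0.0593 0.2196] [ 180.     -0.   -178.29] w 0.0698
(0.44, 0.245, 0.22, 182) -> [0.201, 0.935, -0.002, 0.0, -0.0, -0.003] rows 3.8
```

apply_moves --pt "0.05 0.25 0 0 0 0 0.8" --pt "0.1 0.5 0 0 0 0 0.8" --pt "0.15 0.75 0 0 0 0 0.8" --pt "0.2 0.935 0 0 0 0 0.8" --pt "0.2 0.935 0 0 0 0 0.8" --pt "0.2 0.935 0 0 0 0 0.8" --pt "0.2 0.935 0 0 0 0 0.8" --pt "0.2 0.935 0 0 0 0 0.8"

```text
time_s: 33.8
tool_pos: [0.4406, 0.2443, 0.2198]
tool_rot: [180.0, 0.0, -178.4]
force: [0.1, -0.8, -0.0]
grip_width: 0.0699
grasp_force: 0.0
```

```bash
python3 - <<'E'
from h import *
plan((.4206,.3876,.22,182),(.4206,.3876,.0307,182))
t=cv2.imwrite('pics/t2.png',snap('top')[:,:,::-1])
E
```

```text
now 33.8 [0.4406 0.2443 0.2198] [ 1.8000e+02  2.0000e-02 -1.7835e+02] w 0.0699
(0.4206, 0.3876, 0.22, 182) -> [0.079, 0.719, -0.001, 0.0, 0.0, -0.004] rows 2.9 
(0.4206, 0.3876, 0.0307, 182) -> [0.079, 0.719, 0.945, 0.0, 0.0, -0.004] rows 3.8
```

View pics/t2.png

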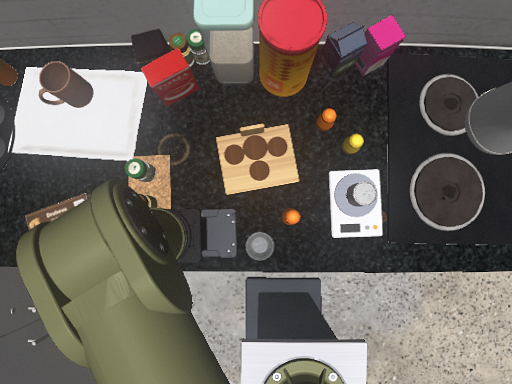

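The stand is empty with all four inlays visible, and the tin stands on the plate with its lid near (362,193). I'll measure the tin and the inlays from this picture.

```bash
python3 - <<'E'
from h import *
for d in masks_of('top','tin')[:2]:
    ys,xs=np.nonzero(d['pixels']); print('tin',d['conf'],d['pixels'].sum(),xs.min(),xs.max(),ys.min(),ys.max())
# rendered expectation: silhouette bbox of a cylinder at (.521,-.127,.022)
a=np.linspace(0,6.28,90); P=np.array([proj('top',[.521+.0285*np.cos(t),-.127+.0285*np.sin(t),z]) for t in a for z in(.022,.094)])
print('expected bbox',P.min(0).round(1),P.max(0).round(1))
im=cv2.imread('pics/t2.png').astype(int); c=im[120:200,210:305]; m=((c[:,:,2]>c[:,:,0]+12)&(c.mean(2)<110)&(c[:,:,2]>50)).astype(np.uint8)
n,l,s,ct=cv2.connectedComponentsWithStats(m)
for i in range(1,n):
    if s[i,4]>80: print(s[i,4],ct[i]+[210,120],at_z('top',ct[i]+[210,120],.012).round(4))
E
```

```text
tin 0.9 634 346 376 181 206
expected bbox [344.2 180.8] [376.  206.3]
124 [252.12903226 131.19354839] [0.6836 0.1332 0.012 ]
267 [298.28089888 149.75280899] [0.636  0.0152 0.012 ]
1067 [254.96438613 148.8556701 ] [0.6378 0.1257 0.012 ]
303 [258.9669967  170.02310231] [0.5834 0.1152 0.012 ]
506 [270.46047431 192.67786561] [0.5259 0.0858 0.012 ]
```

The tin matches the expected silhouette, so it is centred to about 2 mm. Now I'll pick up the shaker.

apply_moves --pt "0.04 0.25 0 0 0 -0.004 0.8" --pt "0.079 0.5 0 0 0 -0.004 0.8" --pt "0.079 0.719 0 0 0 -0.004 0.8" --pt "0.079 0.719 0 0 0 -0.004 0.8" --pt "0.079 0.719 0 0 0 -0.004 0.8" --pt "0.079 0.719 0 0 0 -0.004 0.8" --pt "0.079 0.719 0 0 0 -0.004 0.8" --pt "0.079 0.719 0 0 0 -0.004 0.8" --grip_force 15

```text
time_s: 34.7
tool_pos: [0.4199, 0.3882, 0.2201]
tool_rot: [180.0, 0.0, -177.9]
force: [0.5, 0.3, 0.6]
grip_width: 0.0699
grasp_force: 0.0
```

```bash
python3 - <<'E'
from h import *
plan((.4206,.3876,.22,182),(.4206,.3876,.0307,182))
E
```

```text
now 34.7 [0.4199 0.3882 0.2201] [ 1.7997e+02  3.0000e-02 -1.7794e+02] w 0.0699
(0.4206, 0.3876, 0.22, 182) -> [-0.003, -0.003, 0.0, 0.0, 0.0, 0.001] rows 0.0 
(0.4206, 0.3876, 0.0307, 182) -> [-0.003, -0.003, 0.947, 0.0, 0.0, 0.001] rows 3.8
```

apply_moves --pt "0 0 0.2 0 0 0 0.8" --pt "0 0 0.45 0 0 0 0.8" --pt "0 0 0.65 0 0 0 0.8" --pt "0 0 0.8 0 0 0 0.8" --pt "0 0 0.9 0 0 0 0.8" --pt "0 0 0.945 0 0 0 0.8" --pt "0 0 0.945 0 0 0 0.8" --pt "0 0 0.945 0 0 0 0.8" --pt "0 0 0.945 0 0 0 0.65" --pt "0 0 0.945 0 0 0 0.5" --pt "0 0 0.945 0 0 0 0.35" --pt "0 0 0.945 0 0 0 0.3" --pt "0 0 0.945 0 0 0 0.3" --pt "0 0 0.945 0 0 0 0.3" --pt "0 0 0.945 0 0 0 0.3" --pt "0 0 0.945 0 0 0 0.3"

```text
time_s: 36.3
tool_pos: [0.4193, 0.3893, 0.0307]
tool_rot: [-180.0, 0.0, -177.8]
force: [0.1, -0.9, 1.7]
grip_width: 0.0329
grasp_force: 14.9
```

```bash
python3 - <<'E'
from h import *
plan((.4206,.3876,.22,182),(.48,.27,.22,150))
E
```

```text
now 36.3 [0.4193 0.3893 0.0307] [-1.8000e+02  1.0000e-02 -1.7781e+02] w 0.0329
(0.4206, 0.3876, 0.22, 182) -> [-0.006, -0.009, -0.946, -0.0, 0.0, 0.002] rows 3.8 
(0.48, 0.27, 0.22, 150) -> [-0.28, -0.608, -0.946, -0.0, 0.0, 0.375] rows 3.7
```

apply_moves --pt "0 0 -0.1 0 0 0 0.3" --pt "0 0 -0.3 0 0 0 0.3" --pt "0 0 -0.5 0 0 0 0.3" --pt "0 0 -0.75 0 0 0 0.3" --pt "0 0 -0.95 0 0 0 0.3" --pt "-0.07 -0.15 -0.95 0 0 0.09 0.3" --pt "-0.14 -0.3 -0.95 0 0 0.18 0.3" --pt "-0.21 -0.45 -0.95 0 0 0.27 0.3" --pt "-0.28 -0.608 -0.95 0 0 0.375 0.3" --pt "-0.28 -0.608 -0.95 0 0 0.375 0.3" --pt "-0.28 -0.608 -0.95 0 0 0.375 0.3" --pt "-0.28 -0.608 -0.95 0 0 0.375 0.3" --pt "-0.28 -0.608 -0.95 0 0 0.375 0.3"

```text
time_s: 37.6
tool_pos: [0.479, 0.2715, 0.2204]
tool_rot: [-180.0, -0.0, 150.1]
force: [-0.4, 0.0, -1.5]
grip_width: 0.0324
grasp_force: 14.9
```

```bash
python3 - <<'E'
from h import *
plan((.56,.15,.22,115))
E
```

```text
now 37.6 [0.479  0.2715 0.2204] [-1.8000e+02 -3.0000e-02  1.5014e+02] w 0.0324
(0.56, 0.15, 0.22, 115) -> [-0.654, -0.325, 0.002, -0.0, -0.0, 0.409] rows 4.1
```

apply_moves --pt "-0.16 -0.08 0 0 0 0.1 0.3" --pt "-0.32 -0.16 0 0 0 0.2 0.3" --pt "-0.48 -0.24 0 0 0 0.3 0.3" --pt "-0.654 -0.325 0 0 0 0.409 0.3" --pt "-0.654 -0.325 0 0 0 0.409 0.3" --pt "-0.654 -0.325 0 0 0 0.409 0.3" --pt "-0.654 -0.325 0 0 0 0.409 0.3" --pt "-0.654 -0.325 0 0 0 0.409 0.3"

```text
time_s: 38.4
tool_pos: [0.5598, 0.1503, 0.2205]
tool_rot: [-180.0, -0.0, 115.0]
force: [-0.2, 0.0, -1.1]
grip_width: 0.0326
grasp_force: 14.9
```

```bash
python3 - <<'E'
from h import *
plan((.6425,.0687,.22,100.6))
E
```

```text
now 38.4 [0.5598 0.1503 0.2205] [-1.7999e+02 -4.0000e-02  1.1504e+02] w 0.0326
(0.6425, 0.0687, 0.22, 100.6) -> [-0.545, 0.202, 0.002, -0.0, -0.0, 0.168] rows 2.3
```

apply_moves --pt "-0.2 0.07 0 0 0 0.06 0.3" --pt "-0.4 0.14 0 0 0 0.12 0.3" --pt "-0.545 0.202 0 0 0 0.168 0.3" --pt "-0.545 0.202 0 0 0 0.168 0.3" --pt "-0.545 0.202 0 0 0 0.168 0.3" --pt "-0.545 0.202 0 0 0 0.168 0.3" --pt "-0.545 0.202 0 0 0 0.168 0.3" --pt "-0.545 0.202 0 0 0 0.168 0.3"

```text
time_s: 39.2
tool_pos: [0.6425, 0.0677, 0.221]
tool_rot: [180.0, -0.1, 100.5]
force: [-0.6, -0.1, -0.8]
grip_width: 0.0325
grasp_force: 14.9
```

```bash
python3 - <<'E'
from h import *
plan((.6425,.0687,.22,100.6),(.6425,.0687,.0377,100.6))
E
```

```text
now 39.2 [0.6425 0.0677 0.221 ] [ 1.7998e+02 -5.0000e-02  1.0051e+02] w 0.0325
(0.6425, 0.0687, 0.22, 100.6) -> [0.005, 0.001, 0.005, 0.0, -0.001, -0.001] rows 0.0 
(0.6425, 0.0687, 0.0377, 100.6) -> [0.004, 0.001, 0.916, 0.0, -0.001, -0.001] rows 3.6
```

apply_moves --pt "0.004 0 0.2 0 0 0 0.3" --pt "0.004 0 0.4 0 0 0 0.3" --pt "0.004 0 0.6 0 0 0 0.3" --pt "0.004 0 0.75 0 0 0 0.3" --pt "0.004 0 0.85 0 0 0 0.3" --pt "0.004 0 0.9 0 0 0 0.3" --pt "0.004 0 0.915 0 0 0 0.3" --pt "0.004 0 0.915 0 0 0 0.3" --pt "0.004 0 0.915 0 0 0 0.3" --pt "0.004 0 0.915 0 0 0 0.4" --pt "0.004 0 0.915 0 0 0 0.5" --pt "0.004 0 0.915 0 0 0 0.65" --pt "0.004 0 0.915 0 0 0 0.8" --pt "0.004 0 0.915 0 0 0 0.8" --pt "0.004 0 0.915 0 0 0 0.8" --pt "0.004 0 0.8 0 0 0 0.8" --pt "0.004 0 0.5 0 0 0 0.8" --pt "0.004 0 0.2 0 0 0 0.8" --pt "0.004 0 0 0 0 0 0.8" --pt "0.004 0 0 0 0 0 0.8"

```text
time_s: 41.2
tool_pos: [0.6462, 0.0669, 0.2282]
tool_rot: [179.4, -0.0, 100.4]
force: [0.8, -0.1, 0.4]
grip_width: 0.0695
grasp_force: 0.0
```

```bash
python3 - <<'E'
from h import *
plan((.57,.24,.22,145))
E
```

```text
now 41.2 [0.6462 0.0669 0.2282] [ 1.7935e+02 -1.0000e-02  1.0036e+02] w 0.0695
(0.57, 0.24, 0.22, 145) -> [0.92, -0.22, 0.038, 0.007, 0.003, -0.519] rows 5.2
```

Next, the brown jar, which was released at TCP (.498, .3955, .0571).

apply_moves --pt "0.2 -0.05 0 0 0 -0.1 0.8" --pt "0.45 -0.1 0 0 0 -0.2 0.8" --pt "0.7 -0.17 0 0 0 -0.3 0.8" --pt "0.92 -0.22 0 0 0 -0.4 0.8" --pt "0.92 -0.22 0 0 0 -0.519 0.8" --pt "0.92 -0.22 0 0 0 -0.519 0.8" --pt "0.92 -0.22 0 0 0 -0.519 0.8" --pt "0.92 -0.22 0 0 0 -0.519 0.8" --pt "0.92 -0.22 0 0 0 -0.519 0.8" --pt "0.92 -0.22 0 0 0 -0.519 0.8"

```text
time_s: 42.2
tool_pos: [0.5669, 0.2391, 0.2207]
tool_rot: [-180.0, 0.0, 144.8]
force: [0.8, 0.1, 0.2]
grip_width: 0.0695
grasp_force: 0.0
```

```bash
python3 - <<'E'
from h import *
plan((.498,.3955,.22,182))
E
```

```text
now 42.2 [0.5669 0.2391 0.2207] [-1.8000e+02  1.0000e-02  1.4482e+02] w 0.0695
(0.498, 0.3955, 0.22, 182) -> [0.732, 0.441, 0.003, -0.0, 0.0, -0.433] rows 4.3
```

apply_moves --pt "0.2 0.12 0 0 0 -0.1 0.8" --pt "0.4 0.24 0 0 0 -0.2 0.8" --pt "0.6 0.36 0 0 0 -0.3 0.8" --pt "0.732 0.441 0 0 0 -0.433 0.8" --pt "0.732 0.441 0 0 0 -0.433 0.8" --pt "0.732 0.441 0 0 0 -0.433 0.8" --pt "0.732 0.441 0 0 0 -0.433 0.8" --pt "0.732 0.441 0 0 0 -0.433 0.8" --pt "0.732 0.441 0 0 0 -0.433 0.8"

```text
time_s: 43.1
tool_pos: [0.4979, 0.3953, 0.2209]
tool_rot: [180.0, 0.0, -178.0]
force: [-0.1, 0.2, 0.2]
grip_width: 0.0694
grasp_force: 0.0
```

```bash
python3 - <<'E'
from h import *
plan((.498,.3955,.22,182),(.498,.3955,.0555,182))
E
```

```text
now 43.1 [0.4979 0.3953 0.2209] [ 1.8000e+02  2.0000e-02 -1.7796e+02] w 0.0694
(0.498, 0.3955, 0.22, 182) -> [-0.001, 0.001, 0.004, 0.0, 0.0, 0.0] rows 0.0 
(0.498, 0.3955, 0.0555, 182) -> [-0.0, 0.001, 0.827, 0.0, 0.0, 0.0] rows 3.3
```

apply_moves --pt "0 0 0.2 0 0 0 0.8" --pt "0 0 0.4 0 0 0 0.8" --pt "0 0 0.6 0 0 0 0.8" --pt "0 0 0.74 0 0 0 0.8" --pt "0 0 0.8 0 0 0 0.8" --pt "0 0 0.827 0 0 0 0.8" --pt "0 0 0.827 0 0 0 0.8" --pt "0 0 0.827 0 0 0 0.8" --pt "0 0 0.827 0 0 0 0.65" --pt "0 0 0.827 0 0 0 0.5" --pt "0 0 0.827 0 0 0 0.4" --pt "0 0 0.827 0 0 0 0.4" --pt "0 0 0.827 0 0 0 0.4" --pt "0 0 0.827 0 0 0 0.4" --pt "0 0 0.72 0 0 0 0.4" --pt "0 0 0.5 0 0 0 0.4" --pt "0 0 0.25 0 0 0 0.4" --pt "0 0 0 0 0 0 0.4" --pt "0 0 0 0 0 0 0.4" --pt "0 0 0 0 0 0 0.4"

```text
time_s: 45.1
tool_pos: [0.4977, 0.3968, 0.2219]
tool_rot: [179.9, 0.1, -177.8]
force: [-0.3, -0.3, -1.4]
grip_width: 0.0438
grasp_force: 15.0
```

```bash
python3 - <<'E'
from h import *
plan((.56,.28,.22,140))
E
```

```text
now 45.1 [0.4977 0.3968 0.2219] [ 1.7989e+02  1.1000e-01 -1.7781e+02] w 0.0438
(0.56, 0.28, 0.22, 140) -> [-0.289, -0.596, 0.009, 0.002, 0.001, 0.491] rows 4.9
```

apply_moves --pt "-0.07 -0.15 0 0 0 0.1 0.4" --pt "-0.14 -0.3 0 0 0 0.2 0.4" --pt "-0.21 -0.45 0 0 0 0.3 0.4" --pt "-0.289 -0.596 0 0 0 0.4 0.4" --pt "-0.289 -0.596 0 0 0 0.491 0.4" --pt "-0.289 -0.596 0 0 0 0.491 0.4" --pt "-0.289 -0.596 0 0 0 0.491 0.4" --pt "-0.289 -0.596 0 0 0 0.491 0.4" --pt "-0.289 -0.596 0 0 0 0.491 0.4"

```text
time_s: 46.0
tool_pos: [0.5587, 0.2805, 0.2202]
tool_rot: [-180.0, -0.0, 140.2]
force: [0.3, 0.0, -1.2]
grip_width: 0.0437
grasp_force: 15.0
```

```bash
python3 - <<'E'
from h import *
plan((.6222,.1785,.22,100.6))
E
```

```text
now 46.0 [0.5587 0.2805 0.2202] [-1.7997e+02 -3.0000e-02  1.4018e+02] w 0.0437
(0.6222, 0.1785, 0.22, 100.6) -> [-0.57, -0.188, 0.001, -0.0, -0.0, 0.461] rows 4.6
```

apply_moves --pt "-0.14 -0.05 0 0 0 0.1 0.4" --pt "-0.28 -0.1 0 0 0 0.2 0.4" --pt "-0.42 -0.14 0 0 0 0.3 0.4" --pt "-0.57 -0.188 0 0 0 0.4 0.4" --pt "-0.57 -0.188 0 0 0 0.461 0.4" --pt "-0.57 -0.188 0 0 0 0.461 0.4" --pt "-0.57 -0.188 0 0 0 0.461 0.4" --pt "-0.57 -0.188 0 0 0 0.461 0.4" --pt "-0.57 -0.188 0 0 0 0.461 0.4"

```text
time_s: 46.9
tool_pos: [0.6222, 0.1786, 0.2207]
tool_rot: [-180.0, -0.0, 100.5]
force: [0.4, 0.5, -0.3]
grip_width: 0.0432
grasp_force: 15.0
```

```bash
python3 - <<'E'
from h import *
plan((.6222,.1785,.22,100.6),(.6222,.1785,.0625,100.6))
E
```

```text
now 46.9 [0.6222 0.1786 0.2207] [-1.8000e+02 -3.0000e-02  1.0054e+02] w 0.0432
(0.6222, 0.1785, 0.22, 100.6) -> [-0.001, 0.0, 0.003, -0.0, -0.0, -0.001] rows 0.0 
(0.6222, 0.1785, 0.0625, 100.6) -> [-0.001, 0.0, 0.791, -0.0, -0.0, -0.001] rows 3.2
```

apply_moves --pt "0 0 0.2 0 0 0 0.4" --pt "0 0 0.4 0 0 0 0.4" --pt "0 0 0.58 0 0 0 0.4" --pt "0 0 0.7 0 0 0 0.4" --pt "0 0 0.76 0 0 0 0.4" --pt "0 0 0.78 0 0 0 0.4" --pt "0 0 0.791 0 0 0 0.4" --pt "0 0 0.791 0 0 0 0.4" --pt "0 0 0.791 0 0 0 0.4" --pt "0 0 0.791 0 0 0 0.55" --pt "0 0 0.791 0 0 0 0.65" --pt "0 0 0.791 0 0 0 0.8" --pt "0 0 0.791 0 0 0 0.8" --pt "0 0 0.791 0 0 0 0.8" --pt "0 0 0.7 0 0 0 0.8" --pt "0 0 0.45 0 0 0 0.8" --pt "0 0 0.2 0 0 0 0.8" --pt "0 0 0 0 0 0 0.8" --pt "0 0 0 0 0 0 0.8" --pt "0 0 0 0 0 0 0.8"

```text
time_s: 48.9
tool_pos: [0.6232, 0.1775, 0.2218]
tool_rot: [179.9, -0.0, 100.4]
force: [-0.5, -1.1, -1.0]
grip_width: 0.0696
grasp_force: 0.0
```

```bash
python3 - <<'E'
from h import *
plan((.60,.28,.22,145))
E
```

```text
now 48.9 [0.6232 0.1775 0.2218] [ 1.7987e+02 -3.0000e-02  1.0037e+02] w 0.0696
(0.6, 0.28, 0.22, 145) -> [0.525, -0.022, 0.009, 0.002, 0.0, -0.519] rows 5.2
```

Now the green jar, released at TCP (.576, .398, .056).

apply_moves --pt "0.525 -0.022 0 0 0 -0.519 0.8" --pt "0.525 -0.022 0 0 0 -0.519 0.8" --pt "0.525 -0.022 0 0 0 -0.519 0.8" --pt "0.525 -0.022 0 0 0 -0.519 0.8" --pt "0.525 -0.022 0 0 0 -0.519 0.8" --pt "0.525 -0.022 0 0 0 -0.519 0.8" --pt "0.525 -0.022 0 0 0 -0.519 0.8" --pt "0.525 -0.022 0 0 0 -0.519 0.8" --pt "0.525 -0.022 0 0 0 -0.519 0.8" --pt "0.525 -0.022 0 0 0 -0.519 0.8"

```text
time_s: 49.9
tool_pos: [0.5993, 0.2798, 0.2206]
tool_rot: [180.0, -0.0, 144.9]
force: [0.3, -0.4, -0.1]
grip_width: 0.0697
grasp_force: 0.0
```

```bash
python3 - <<'E'
from h import *
plan((.5765,.398,.22,182))
E
```

```text
now 49.9 [0.5993 0.2798 0.2206] [180.    -0.   144.92] w 0.0697
(0.5765, 0.398, 0.22, 182) -> [0.433, 0.418, 0.003, 0.0, -0.0, -0.431] rows 4.3
```

apply_moves --pt "0.1 0.1 0 0 0 -0.1 0.8" --pt "0.2 0.2 0 0 0 -0.2 0.8" --pt "0.3 0.3 0 0 0 -0.3 0.8" --pt "0.433 0.418 0 0 0 -0.431 0.8" --pt "0.433 0.418 0 0 0 -0.431 0.8" --pt "0.433 0.418 0 0 0 -0.431 0.8" --pt "0.433 0.418 0 0 0 -0.431 0.8" --pt "0.433 0.418 0 0 0 -0.431 0.8" --pt "0.433 0.418 0 0 0 -0.431 0.8"

```text
time_s: 50.8
tool_pos: [0.5771, 0.3969, 0.221]
tool_rot: [-180.0, 0.0, -178.1]
force: [0.9, 0.2, -0.4]
grip_width: 0.0699
grasp_force: 0.0
```

```bash
python3 - <<'E'
from h import *
plan((.5765,.398,.22,182),(.5765,.398,.0555,182))
E
```

```text
now 50.8 [0.5771 0.3969 0.221 ] [-1.7999e+02  3.0000e-02 -1.7813e+02] w 0.0699
(0.5765, 0.398, 0.22, 182) -> [0.003, 0.006, 0.005, -0.0, 0.0, -0.001] rows 0.0 
(0.5765, 0.398, 0.0555, 182) -> [0.003, 0.006, 0.827, -0.0, 0.0, -0.001] rows 3.3
```

apply_moves --pt "0.003 0.003 0.2 0 0 0 0.8" --pt "0.003 0.003 0.4 0 0 0 0.8" --pt "0.003 0.003 0.6 0 0 0 0.8" --pt "0.003 0.003 0.74 0 0 0 0.8" --pt "0.003 0.003 0.8 0 0 0 0.8" --pt "0.003 0.003 0.827 0 0 0 0.8" --pt "0.003 0.003 0.827 0 0 0 0.8" --pt "0.003 0.003 0.827 0 0 0 0.8" --pt "0.003 0.003 0.827 0 0 0 0.65" --pt "0.003 0.003 0.827 0 0 0 0.5" --pt "0.003 0.003 0.827 0 0 0 0.4" --pt "0.003 0.003 0.827 0 0 0 0.4" --pt "0.003 0.003 0.827 0 0 0 0.4" --pt "0.003 0.003 0.827 0 0 0 0.4" --pt "0.003 0.003 0.72 0 0 0 0.4" --pt "0.003 0.003 0.5 0 0 0 0.4" --pt "0.003 0.003 0.25 0 0 0 0.4" --pt "0.003 0.003 0 0 0 0 0.4" --pt "0.003 0.003 0 0 0 0 0.4" --pt "0.003 0.003 0 0 0 0 0.4"

```text
time_s: 52.8
tool_pos: [0.5764, 0.3987, 0.222]
tool_rot: [179.9, 0.1, -178.0]
force: [0.7, -0.7, -2.9]
grip_width: 0.0445
grasp_force: 14.9
```

```bash
python3 - <<'E'
from h import *
plan((.56,.24,.22,190.6))
E
```

```text
now 52.8 [0.5764 0.3987 0.222 ] [ 1.7993e+02  1.2000e-01 -1.7799e+02] w 0.0445
(0.56, 0.24, 0.22, 190.6) -> [0.11, -0.79, 0.009, 0.001, 0.001, -0.1] rows 3.2
```

apply_moves --pt "0.03 -0.2 0 0 0 -0.03 0.4" --pt "0.06 -0.4 0 0 0 -0.05 0.4" --pt "0.09 -0.6 0 0 0 -0.08 0.4" --pt "0.11 -0.79 0 0 0 -0.1 0.4" --pt "0.11 -0.79 0 0 0 -0.1 0.4" --pt "0.11 -0.79 0 0 0 -0.1 0.4" --pt "0.11 -0.79 0 0 0 -0.1 0.4" --pt "0.11 -0.79 0 0 0 -0.1 0.4"

```text
time_s: 53.6
tool_pos: [0.5585, 0.2416, 0.2195]
tool_rot: [-180.0, -0.1, -169.2]
force: [0.8, -0.6, -0.7]
grip_width: 0.0447
grasp_force: 14.9
```

```bash
python3 - <<'E'
from h import *
plan((.5838,.113,.22,190.6))
E
```

```text
now 53.6 [0.5585 0.2416 0.2195] [-1.7999e+02 -1.0000e-01 -1.6925e+02] w 0.0447
(0.5838, 0.113, 0.22, 190.6) -> [-0.004, -0.655, -0.003, -0.0, -0.001, 0.002] rows 2.6
```

apply_moves --pt "0 -0.2 0 0 0 0 0.4" --pt "0 -0.4 0 0 0 0 0.4" --pt "-0.004 -0.58 0 0 0 0 0.4" --pt "-0.004 -0.655 0 0 0 0 0.4" --pt "-0.004 -0.655 0 0 0 0 0.4" --pt "-0.004 -0.655 0 0 0 0 0.4" --pt "-0.004 -0.655 0 0 0 0 0.4" --pt "-0.004 -0.655 0 0 0 0 0.4"

```text
time_s: 54.4
tool_pos: [0.5839, 0.1138, 0.2205]
tool_rot: [180.0, -0.0, -169.2]
force: [-0.4, 0.8, -1.9]
grip_width: 0.0449
grasp_force: 14.9
```

```bash
python3 - <<'E'
from h import *
plan((.5838,.113,.22,190.6),(.5838,.113,.0625,190.6))
E
```

```text
now 54.4 [0.5839 0.1138 0.2205] [ 1.7996e+02 -1.0000e-02 -1.6919e+02] w 0.0449
(0.5838, 0.113, 0.22, 190.6) -> [0.001, -0.004, 0.002, 0.0, -0.0, 0.003] rows 0.0 
(0.5838, 0.113, 0.0625, 190.6) -> [0.001, -0.005, 0.79, 0.0, -0.0, 0.003] rows 3.2
```

apply_moves --pt "0 0 0.2 0 0 0 0.4" --pt "0 0 0.4 0 0 0 0.4" --pt "0 0 0.58 0 0 0 0.4" --pt "0 0 0.7 0 0 0 0.4" --pt "0 0 0.76 0 0 0 0.4" --pt "0 0 0.78 0 0 0 0.4" --pt "0 0 0.791 0 0 0 0.4" --pt "0 0 0.791 0 0 0 0.4" --pt "0 0 0.791 0 0 0 0.4" --pt "0 0 0.791 0 0 0 0.55" --pt "0 0 0.791 0 0 0 0.65" --pt "0 0 0.791 0 0 0 0.75" --pt "0 0 0.791 0 0 0 0.75" --pt "0 0 0.791 0 0 0 0.75" --pt "0 0 0.7 0 0 0 0.75" --pt "0 0 0.45 0 0 0 0.75" --pt "0 0 0.2 0 0 0 0.75" --pt "0 0 -0.05 0 0 0 0.75" --pt "0 0 -0.05 0 0 0 0.75" --pt "0 0 -0.05 0 0 0 0.75"

```text
time_s: 56.4
tool_pos: [0.5851, 0.1114, 0.2322]
tool_rot: [180.0, 0.2, -169.4]
force: [-0.4, 0.7, -0.7]
grip_width: 0.0654
grasp_force: 0.0
```

```bash
python3 - <<'E'
from h import *
plan((.5,.29,.24,182))
E
```

```text
now 56.4 [0.5851 0.1114 0.2322] [ 179.97    0.18 -169.39] w 0.0654
(0.5, 0.29, 0.24, 182) -> [0.254, 0.956, -0.039, 0.0, 0.002, 0.1] rows 4.0
```

Clear the arm away to the left to check the result.

apply_moves --pt "0.254 0.956 -0.04 0 0 0.1 0.75" --pt "0.254 0.956 -0.04 0 0 0.1 0.75" --pt "0.254 0.956 -0.04 0 0 0.1 0.75" --pt "0.254 0.956 -0.04 0 0 0.1 0.75" --pt "0.254 0.956 -0.04 0 0 0.1 0.75" --pt "0.254 0.956 -0.04 0 0 0.1 0.75" --pt "0.254 0.956 -0.04 0 0 0.1 0.75"

```text
time_s: 57.1
tool_pos: [0.4993, 0.2881, 0.2372]
tool_rot: [-179.9, -0.1, -178.1]
force: [0.6, 0.0, 0.7]
grip_width: 0.0649
grasp_force: 0.0
```

apply_moves --pt "0.6 0.8 0 0 0 0 0.75" --pt "0.6 0.8 0 0 0 0 0.75" --pt "0.6 0.8 0 0 0 0 0.75" --pt "0.6 0.8 0 0 0 0 0.75" --pt "0.6 0.8 0 0 0 0 0.75" --pt "0.6 0.8 0 0 0 0 0.75" --pt "0.6 0.8 0 0 0 0 0.75"

```text
time_s: 57.8
tool_pos: [0.3759, 0.4432, 0.2382]
tool_rot: [-179.9, 0.0, -178.2]
force: [-0.5, -0.6, -0.4]
grip_width: 0.0652
grasp_force: 0.0
```

```bash
python3 - <<'E'
from h import *
im=snap('top'); a=cv2.imread('pics/top0.png'); b=im[:,:,::-1]
B=lambda i:cv2.resize(i[115:205,205:310],None,fx=3.7,fy=3.7,interpolation=cv2.INTER_CUBIC)
r=np.hstack([B(a),B(b)]); r2=cv2.resize(b[160:260,230:395],(r.shape[1],250)) if 0 else b[165:265,230:390]
r2=cv2.resize(r2,None,fx=2.5,fy=2.5); r2=cv2.copyMakeBorder(r2,0,0,0,r.shape[1]-r2.shape[1],0)
cv2.imwrite('pics/final.png',np.vstack([r,r2]))
for t in('brown_jar','green_jar','shaker','dish','tin'):
    for d in masks_of('top',t)[:2]:
        ys,xs=np.nonzero(d['pixels']); print(t,round(d['conf'],2),d['pixels'].sum(),xs.min(),xs.max(),ys.min(),ys.max())
E
```

```text
brown_jar 0.97 421 221 242 137 163
green_jar 0.85 395 250 269 155 178
green_jar 0.71 612 346 376 181 206
shaker 0.71 296 270 288 134 154
shaker 0.66 305 316 335 110 130
dish 0.75 640 246 273 232 260
tin 0.56 655 346 376 180 206
```

View pics/final.png

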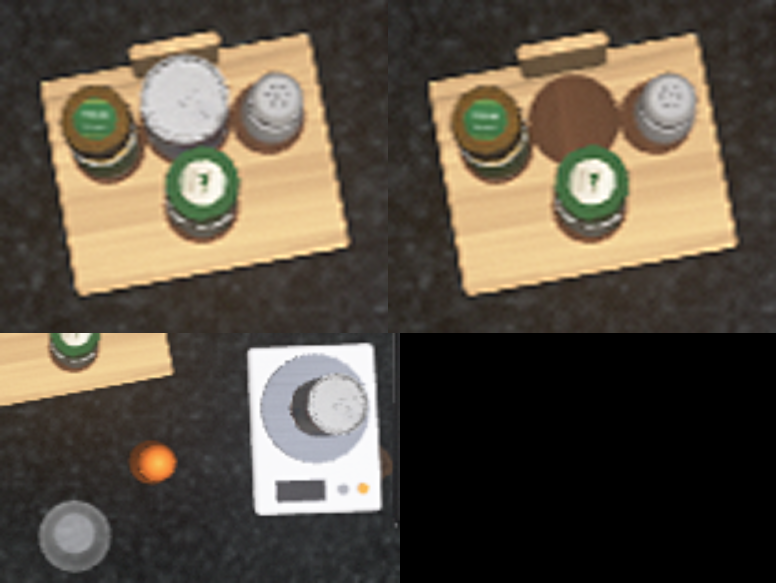

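The jars are exactly back. The shaker's dome is about 4 mm to the right of where it was, so I'll use my last picture to check that it stands upright.

```bash
python3 - <<'E'
from h import *
b=snap('side')[:,:,::-1]; a=cv2.imread('pics/side0.png'); s=slice(125,215); c=slice(180,265)
t=snap('top')[:,:,::-1]; t0=cv2.imread('pics/top0.png')
B=lambda i,k:cv2.resize(i,(390,k),interpolation=cv2.INTER_CUBIC)
r=np.vstack([np.hstack([B(a[135:205,185:265],300),B(b[135:205,185:265],300)]),np.hstack([B(t0[125:165,255:307],300),B(t[125:165,255:307],300)])])
cv2.imwrite('pics/chk.png',r)
for d in masks_of('side','shaker')[:4]:
    ys,xs=np.nonzero(d['pixels']); print(round(d['conf'],2),xs.min(),xs.max(),ys.min(),ys.max())
P=lambda n,c:(lambda q:(q.min(0).round(1),q.max(0).round(1)))(np.array([proj(n,[c[0]+r*np.cos(u),c[1]+r*np.sin(u),z]) for u in np.linspace(0,6.28,60) for r,z in((.022,.012),(.022,.06),(.015,.097))]))
for c in((.6425,.0687),(.641,.0645)): print(c,'side',P('side',c),'top',P('top',c))
E
```

```text
0.88 206 222 143 168
0.86 186 202 123 155
0.72 211 226 111 142
0.68 278 293 143 175
(0.6425, 0.0687) side (array([204.9, 143.5]), array([224. , 180.9])) top (array([268.7, 133.9]), array([287.4, 155.7]))
(0.641, 0.0645) side (array([205.7, 142.5]), array([224.7, 179.9])) top (array([270.3, 134.5]), array([289.1, 156.2]))
```

View pics/chk.png

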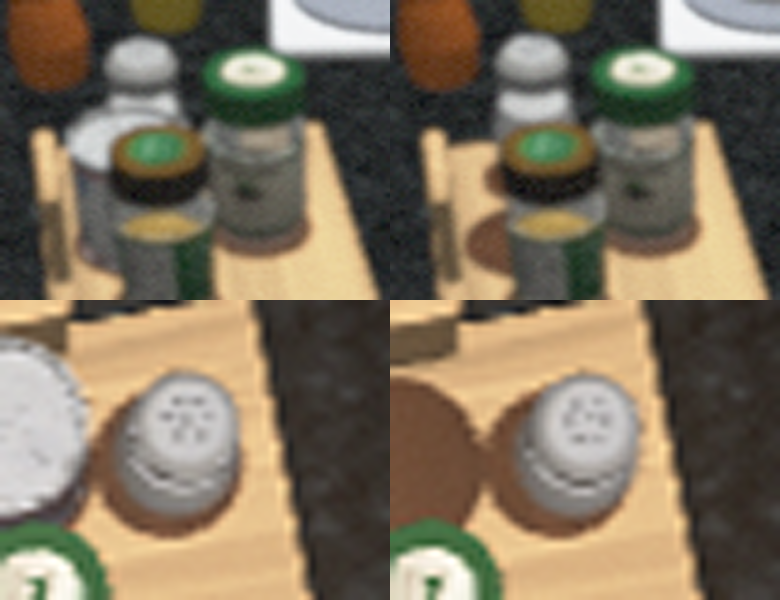

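In this crop the whole shaker has moved about 1.2 px (roughly 3 mm) and it is upright, well inside the 15 mm limit. I'm handing in.

```bash
python3 -c "
from cell import env
print(env.sign_off())"
```

```text
the job is handed in; nothing more can be done
None
```

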